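# Lever the worn faces off the mallet heads and pack them for return

### The job

Lever each worn black face loose from the upright mallet heads in the stand with the pry bar, the bar bearing on the steel fulcrum rail and its blade under the face's rim; do not take hold of a face before it has been levered loose. Put all the loosened faces into the plywood case, shut its lid and turn the turnbutton across it, and lay the pry bar back on its cork mat. Leave the other things on the bench where they are.

Things in the scene. Friction and masses are not known exactly. Their poses are not given: they have to be found in the camera images.
- stand: head stand, fixed: grey base 200 x 330 x 20 mm; three round beech mallet heads (60 dia) stand upright in its jaws in a row along its y axis, 100 mm apart. Origin: under the middle head, on the base's underside; z up; x points from the fulcrum rail to the heads (away from the robot, give or take yaw). Behind the heads are two low toggle clamps (under 85 mm high). Nothing on it moves
- seat0 (a point): top centre of head 0 (lowest along the stand's y), 182 mm above the bench: the origin of a face that is fully home. Stand's axes. The head ends in a neck 36 across (count it as square), 12 tall, so under the overhanging rim of a seated face is an open groove all round, 10 mm deep, 12 mm high; the full 60 mm head ends 12 mm below this point. A cleared head shows a dark bore
- seat1 (a point): top centre of head 1 (middle along the stand's y), 182 mm above the bench: the origin of a face that is fully home. Stand's axes. The head ends in a neck 36 across (count it as square), 12 tall, so under the overhanging rim of a seated face is an open groove all round, 10 mm deep, 12 mm high; the full 60 mm head ends 12 mm below this point. A cleared head shows a dark bore
- seat2 (a point): top centre of head 2 (highest along the stand's y), 182 mm above the bench: the origin of a face that is fully home. Stand's axes. The head ends in a neck 36 across (count it as square), 12 tall, so under the overhanging rim of a seated face is an open groove all round, 10 mm deep, 12 mm high; the full 60 mm head ends 12 mm below this point. A cleared head shows a dark bore
- rail: fulcrum rail of the stand: fixed round steel bar, 16 dia, 310 long, along the stand's y, in front of the heads on thin posts (none in front of a head). Its axis is 59 mm from the heads' axes on the stand's -x side, its top 8 mm below the seats: a flat bar laid level across it points into the groove under a face, where its blade has 4 mm to spare above. Origin: middle of its axis, 8 mm below its top
- face0: worn black face of head 0 (absent if cleared already; 2 or 3 are there): disc 56 dia, 18 thick, with a spigot 24 dia, 8 long below; 75 g. Origin: centre of the disc's underside, z along its axis. A spring ring in the bore holds the spigot: 50 to 70 N straight up, half at the rim. It tilts when levered; risen 3.5 mm in the middle it is let go and then lies loose about 3.5 mm above its seat, to be lifted off by its rim
- face1: worn black face of head 1 (absent if cleared already; 2 or 3 are there): disc 56 dia, 18 thick, with a spigot 24 dia, 8 long below; 75 g. Origin: centre of the disc's underside, z along its axis. A spring ring in the bore holds the spigot: 50 to 70 N straight up, half at the rim. It tilts when levered; risen 3.5 mm in the middle it is let go and then lies loose about 3.5 mm above its seat, to be lifted off by its rim
- face2: worn black face of head 2 (absent if cleared already; 2 or 3 are there): disc 56 dia, 18 thick, with a spigot 24 dia, 8 long below; 75 g. Origin: centre of the disc's underside, z along its axis. A spring ring in the bore holds the spigot: 50 to 70 N straight up, half at the rim. It tilts when levered; risen 3.5 mm in the middle it is let go and then lies loose about 3.5 mm above its seat, to be lifted off by its rim
- bar: pry bar, loose, 220 g, 195 long: wooden handle 100 long, 24 wide, 32 tall, then a flat steel blade 95 long, 20 wide, 4 thick in the plane of the handle's underside. Origin: middle of its length, on the underside; x points to the tip (+97.5 mm), z up; the handle spans x -97.5 to +2.5 mm. It starts flat on its mat, blade roughly to the robot's left
- mat: cork mat of the pry bar, fixed to the bench, 130 x 260 x 3 mm. Origin: centre of its underside; long side along its y
- case: plywood returns case, fixed to the bench, open-topped, outside 170 (x) x 220 (y) x 70 mm tall, walls and floor 6 mm. Origin: centre of its underside; the turnbutton is on its -x side (towards the robot), the lid's hinge on its +x top edge
- lid (a joint): lid of the case, rad: 0 closed, 1.57 upright, at most 1.9 leaning back; starts open. A panel 170 x 220 x 8 mm with no handle, hinged along the case's +x top edge. The hinge is stiff: the lid stays where it is left and takes about 2 to 4 N at its edge to move
- lid_hinge (a point): middle of the lid's hinge axis, 70.5 mm above the bench, on the lid's inner face (under side when closed)
- lid_edge (a point): middle of the lid's free edge, half way through its thickness, 170 mm from the hinge
- turnbutton (a joint): hardwood turnbutton on a block in front of the case, rad: 0 (start) it lies along the case's front edge, clear of the lid; 1.57 it lies across, its end 25 mm over the closed lid, which it then holds. Grows clockwise seen from above, range -0.15 to 1.6; stays where it is left
- turnbutton_grip (a point): middle of the turnbutton, on its upright pivot, 100 mm in front of the case's centre, 92 mm above the bench. The button is a bar 80 long, 14 wide, 20 tall (underside 80.5 mm above the bench, 2 mm above the closed lid); pinch it by its 14 mm width and turn, or push an end round
- gauge: bystander, loose: nickel-plated steel shaft gauge standing upright, 130 tall, foot 48 across mm; origin at its underside's centre
- peg: bystander, loose: tapered hornbeam peg standing upright, 110 tall, 38 wide at its foot and 24 at the top mm; origin at its underside's centre
- wax: bystander, loose: low round metal wax tin, 72 across, 40 tall mm; origin at its underside's centre
- glue: bystander, loose: white round glue bottle, 56 across, 150 tall mm; origin at its underside's centre
- sander: bystander, loose: cork sanding block 110 x 65 x 40 mm; origin at its underside's centre
- brush: bystander, loose: flat glue brush with wooden handle, 200 long, lying mm; origin at its underside's centre
- sparehead: bystander, loose: bare beech mallet head lying on the bench, 180 long, 60 across mm; origin at its underside's centre
Mind the look-alikes: they are no part of the job. What is shaped like the bar but blue is not meant. What is shaped like the face0 but orange is not meant.

How it is judged:
On the way, in this order (a step that is already met when the one before it is completed fails the run):
1. the bar pries a face up, bearing on the fulcrum rail (((contact force between bar and face0 above 3 N and contact force between bar and rail above 3 N) or (contact force between bar and face1 above 3 N and contact force between bar and rail above 3 N) or (contact force between bar and face2 above 3 N and contact force between bar and rail above 3 N))), for 0.05 s.
2. every face is off its seat (its middle raised over 2 mm, or moved over 20 mm away) ((z of face0 in the frame of seat0 above 0.002 m or horizontal distance between face0 and seat0 above 0.02 m) and (z of face1 in the frame of seat1 above 0.002 m or horizontal distance between face1 and seat1 above 0.02 m) and (z of face2 in the frame of seat2 above 0.002 m or horizontal distance between face2 and seat2 above 0.02 m)), for 0.2 s.
3. every face is in the case (x of face0 in the frame of case between -0.08 and 0.08 m and y of face0 in the frame of case between -0.105 and 0.105 m and z of face0 in the frame of case between 0 and 0.068 m and x of face1 in the frame of case between -0.08 and 0.08 m and y of face1 in the frame of case between -0.105 and 0.105 m and z of face1 in the frame of case between 0 and 0.068 m and x of face2 in the frame of case between -0.08 and 0.08 m and y of face2 in the frame of case between -0.105 and 0.105 m and z of face2 in the frame of case between 0 and 0.068 m), for 0.2 s.
4. the lid is shut on them (all of step 3 and value of joint lid below 0.06 rad), for 0.2 s.
5. the turnbutton is turned across the lid (value of joint lid below 0.06 rad and value of joint turnbutton above 1.3 rad), for 0.2 s.
At the end, for the whole second after the job is handed in: Every face that was there lies inside the case, the lid is shut (under 0.06 rad), the turnbutton lies across it (over 1.3 rad), and the pry bar lies flat on its mat, the middle of the bar within 45 mm of the mat's middle; all at rest (all of step 3 and all of step 5 and horizontal distance between bar and mat below 0.045 m and height (world z) of bar below 0.012 m and angle between bar's own z axis and vertical below 0.12 rad and linear speed of each of bar, face0, face1, face2 below 0.02 m/s); the robot touches nothing.
It fails at once if a face still tight on its seat (raised less than 1.5 mm) is touched by the fingers ((contact force between the fingers and face0 above 1 N and z of face0 in the frame of seat0 below 0.0015 m and horizontal distance between face0 and seat0 below 0.006 m) or (contact force between the fingers and face1 above 1 N and z of face1 in the frame of seat1 below 0.0015 m and horizontal distance between face1 and seat1 below 0.006 m) or (contact force between the fingers and face2 above 1 N and z of face2 in the frame of seat2 below 0.0015 m and horizontal distance between face2 and seat2 below 0.006 m)).
It fails at once if a bystander is moved more than 40 mm (distance of any of gauge, peg, wax, glue, sander, brush, sparehead from where it was at the start of the episode above 0.04 m).
Of face0, face1, face2 only 2 to 3 are there at a start; the rules pass over those that are not, and their reading is None.
At some moment in a run one of bar may be knocked a few centimetres aside while the robot is not near it.
It also fails if it takes over 210 s, if anything falls off the work surface, if the arm or the gripper's body presses on something with over 40 N, if the wrist force passes 120 N, or if a joint passes its speed limit or range.

### The arm

A 6-joint arm with a two-finger parallel gripper is mounted at the origin on the work surface. World frame = base frame: x ahead of the robot, y to its left, z up, the work surface at z = 0. Lengths are in m, angles in rad, forces in N, time in s.
With the tool pointing down it reaches from about 0.25 to 0.775 m from the base axis. Payload 4 kg.
Tool frame: the origin (TCP) lies at the very end of the fingers, on their centre line; the grasp point (between the pads) lies hold_point_z behind it (hold_point_z is the distance from the TCP to the grasp point, in m); z points along the fingers, y is the direction in which the jaws open and shut (so a half turn about z gives the same grasp; the last joint's range is limited). The gripper opens to 94 mm and grips with 3 to 60 N. Pads are 16 mm wide; open, the fingers measure 119 mm over their backs; the gripper's body (75 mm by 177 mm) begins 78 mm behind the grasp point.
Start: joints at [0.999, 0.087, 1.371, -0, 1.684, -0.103], TCP at [0.249, 0.491, 0.206] pointing down, gripper open.
Joint ranges: [-3.1, 3.1], [-0.76, 2.03], [0.27, 2.55], [-1.08, 4.22], [0.17, 2.65], [-2.57, 2.57]. Speed limits (rad/s): [2.79, 2.79, 3.14, 3.14, 3.14, 3.14].

### API

Orientations are given as [roll, pitch, yaw] about the fixed x, y, z axes, in that order (R = Rz(yaw) Ry(pitch) Rx(roll)).
In Python, from bench import * gives the robot as it stands.
- The arm moves only by the tool step_arm, never from a script. Its argument "increments" is text: rows parted by semicolons, each of 6 numbers parted by spaces: the shift along the tool's x, y, z in cm, then the turn, a rotation vector about the tool's x, y, z in rad. A call has 1 to 5 rows; each row shifts and turns the commanded pose from where the row before left it, along the tool's axes as they then stand; what a row does not reach is not made up. A row lasts 1/10 s, in which the tool goes at most 50 mm and 8.59 degrees, less where a joint would pass 70% of its speed; a pose out of reach is approached as far as the arm can. A call is refused whole if a number of a shift passes 5 or a number of a turn 0.15, either way. A call with a gripper value outside its range is refused whole. "claw" is the gripper's target within -1 to 1 (shut at 1, half-way at 0, fully open at -1), set as the call begins (left out, the last holds). The fingers move at their own pace and stop on an object; the grip force is fixed at half the most. Time passes only in rows, so rows that do not move let the fingers close. It gives the time, the measured TCP pose, the force and the opening at its end, in the units of the state.
- get_obs(): the state, without advancing time (a new reading comes with each control period).
- snapshot(name): name is "scene" or "top" or "wrist"; returns the picture (480x640x3 uint8, red, green, blue); there is no depth.
- calibration(name): a dict with "camera_matrix" (3x3 intrinsics, pixels), "eye" and "orientation" of the camera in the world; the wrist camera has in their place "tool_from_camera" (4x4, takes a point from camera to tool coordinates, whose origin is the TCP and whose axes are the flange's). Camera axes: x right, y up, looking along -z (the intrinsics and any distortion apply to the point x, -y, -z); pixel columns grow to the right and rows downward; lengths in m; the calibration is good to about 2 mm. A picture is of the moment at which its call begins: read the wrist's pose just before it. calibration takes no time and is no camera call.
- close_job(): hands the job in, once; it reports no verdict.
The state is a dict: "time": time; "joint_positions": joint angles; "qvel": joint speeds; "joint_torque": joint torques, N m; "tool_pos": TCP position; "ee_rot": TCP orientation; "wrist_force": force on the tool from outside, world axes, zero at the start; "wrist_torque": the same for the moment, N m; "width": finger opening in m.
Only numpy, scipy, OpenCV 4.12 (cv2) and the standard library are available. Lean on these libraries where they do the work, as an engineer would, in place of code of your own. Each camera call takes 0.05 s, during which the arm holds its last target. There are 200 camera calls.

## Working session

There is one attempt and no reset: what is moved stays moved. The work goes in short steps, Python scripts to look and compute and a tool call to move; the robot and the scene stay as the last step left them, time stands still between calls to the robot, and variables do not carry over. Pictures are saved under pics/ and viewed, about 12 in all and at most 16, crops included, and the job is handed in when it is done.

Besides the shell and the picture viewer there is one more tool, called after "Emit:" by a JSON object that holds its "fn" and its "kwargs", one argument or row to a line. step_arm: Moves the arm, as the interface text tells. Its arguments: {"type":"object","properties":{"increments":{"type":"string"},"claw":{"type":"number"}},"required":["increments"]}

```bash
ls; mkdir -p pics; python3 - <<'E'
from bench import *
import cv2,numpy as np
o=get_obs();print(o)
for n in("scene","top"):
    im=snapshot(n);cv2.imwrite(f"pics/{n}0.png",im[:,:,::-1]);print(n,calibration(n))
print(calibration("wrist"))
E
```

```text
pics
{'time': 0.0, 'joint_positions': array([ 9.98899355e-01,  8.79612309e-02,  1.37222431e+00,  2.34816428e-05,
        1.68362568e+00, -1.03080566e-01]), 'qvel': array([ 1.73634446e-03,  1.17948677e-03, -5.96198388e-04, -8.57695843e-05,
        1.22541360e-03,  1.03319209e-03]), 'joint_torque': array([-9.79897304e-04, -3.40186644e+01, -3.02425110e+01,  7.15620769e-02,
        3.30560503e-02, -1.63175068e-04]), 'tool_pos': array([0.24819547, 0.49019946, 0.20431599]), 'ee_rot': array([-3.13938826e+00, -2.51500956e-04,  2.67277859e+00]), 'wrist_force': array([0.38462073, 0.34585105, 0.15229488]), 'wrist_torque': array([ 0.00032717, -0.00040308,  0.02311199]), 'width': 0.09381950379885123}
scene {'camera_matrix': array([[562.78928404,   0.        , 323.9025363 ],
       [  0.        , 562.78928404, 234.98158728],
       [  0.        ,   0.        ,   1.        ]]), 'eye': array([ 1.14555924, -0.46381276,  1.15985676]), 'orientation': array([0.65129607, 0.01637352, 0.92556239])}
top {'camera_matrix': array([[574.53373106,   0.        , 316.48292154],
       [  0.        , 574.53373106, 242.23563533],
       [  0.        ,   0.        ,   1.        ]]), 'eye': array([ 0.20954038, -0.00683173,  1.74839059]), 'orientation': array([ 1.83831569e-01,  1.17773517e-03, -1.54937557e+00])}
{'camera_matrix': array([[361.41475091,   0.        , 313.75707095],
       [  0.        , 361.41475091, 237.54962071],
       [  0.        ,   0.        ,   1.        ]]), 'tool_from_camera': array([[-2.09782812e-04,  9.63799644e-01,  2.66627460e-01,
         7.80730814e-02],
       [ 9.99999768e-01,  3.75050712e-04, -5.68924818e-04,
        -2.01724938e-04],
       [-6.48328356e-04,  2.66627278e-01, -9.63799499e-01,
        -1.79247859e-01],
       [ 0.00000000e+00,  0.00000000e+00,  0.00000000e+00,
         1.00000000e+00]])}
```

View pics/scene0.png

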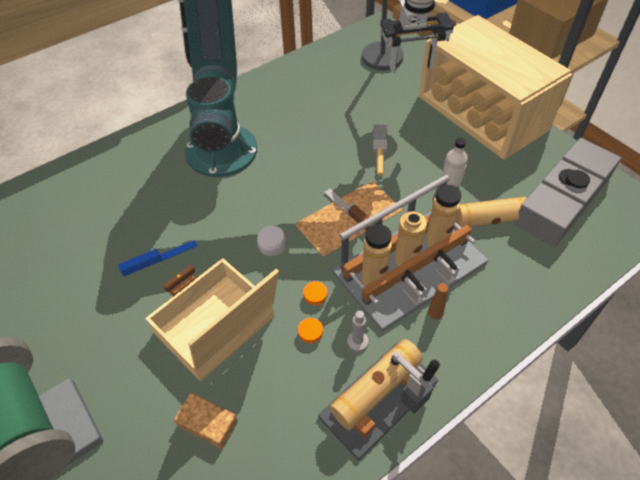

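View pics/top0.png

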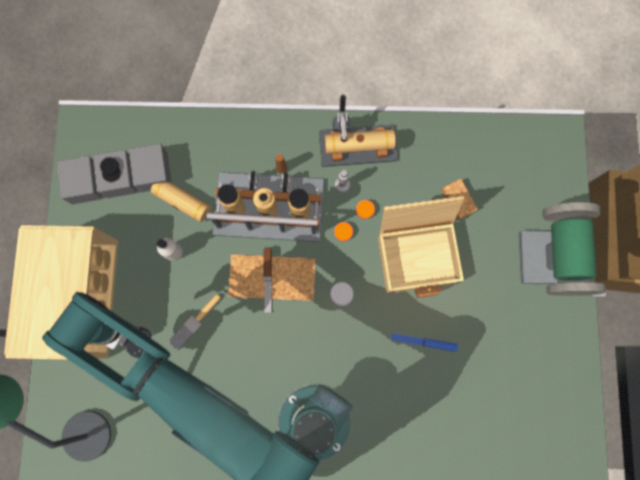

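```bash
python3 -c "
import bench;print([n for n in dir(bench) if n[0]!='_']);print(getattr(bench,'hold_point_z',None))"
```

```text
['IKError', 'calibration', 'close_job', 'get_obs', 'hold_point_z', 'snapshot']
0.0188
```

```bash
cat > h.py <<'E'
from bench import *
import numpy as np,cv2
from scipy.spatial.transform import Rotation as R
def pose():
    o=get_obs(); return np.array(o["tool_pos"]),R.from_euler("xyz",o["ee_rot"])
def cam(name):
    c=calibration(name);K=c["camera_matrix"]
    if name=="wrist":
        p,r=pose();T=c["tool_from_camera"];return K,p+r.apply(T[:3,3]),r.as_matrix()@T[:3,:3]
    return K,c["eye"],R.from_euler("xyz",c["orientation"]).as_matrix()
def cast(C,uv,z):
    K,e,M=C;uv=np.atleast_2d(uv).astype(float)
    d=np.c_[(uv[:,0]-K[0,2])/K[0,0],-(uv[:,1]-K[1,2])/K[1,1],-np.ones(len(uv))]@M.T
    return e+d*((z-e[2])/d[:,2])[:,None]
def proj(C,P):
    K,e,M=C;q=(np.atleast_2d(P)-e)@M
    return np.c_[K[0,2]+K[0,0]*q[:,0]/-q[:,2],K[1,2]-K[1,1]*q[:,1]/-q[:,2]]
def grab(name,f):
    C=cam(name);im=snapshot(name)[:,:,::-1].copy();cv2.imwrite(f"pics/{f}.png",im);return C,im
def blobs(m,amin=30):
    n,l,s,c=cv2.connectedComponentsWithStats(m.astype(np.uint8));
    return [(c[i].round(1),s[i]) for i in range(1,n) if s[i][4]>=amin]
def go(p,rpy,start=None):
    """total move to target: tool-frame shift cm (in the current tool axes), then rotvec in tool axes"""
    p0,r0=start or pose();r1=R.from_euler("xyz",rpy)
    print("shift cm",(r0.inv().apply(np.array(p)-p0)*100).round(2),"rot",(r0.inv()*r1).as_rotvec().round(3))
E
python3 - <<'E'
from h import *
im=cv2.imread("pics/top0.png")
cv2.imwrite("pics/crop1.png",cv2.resize(im[150:330,205:475],None,fx=2.9,fy=2.9,interpolation=cv2.INTER_CUBIC))
for n in("top","scene"):
    im=cv2.imread(f"pics/{n}0.png");h=cv2.cvtColor(im,cv2.COLOR_BGR2HSV)
    print(n,"black",blobs(h[:,:,2]<40,60))
    print("orange",blobs((h[:,:,0]<18)&(h[:,:,1]>230)&(h[:,:,2]>200),60))
E
```

```text
top black [(array([626. , 425.6]), array([619, 368,  16, 112, 920], dtype=int32))]
orange [(array([365., 209.]), array([357, 202,  17,  15, 196], dtype=int32)), (array([343.3, 231.2]), array([336, 224,  16,  16, 200], dtype=int32))]
scene black [(array([418.7,   8.8]), array([406,   2,  28,  11, 112], dtype=int32)), (array([445.9, 202.7]), array([437, 196,  21,  11,  64], dtype=int32)), (array([377. , 244.2]), array([367, 239,  22,   9,  61], dtype=int32)), (array([429.5, 372. ]), array([424, 364,  13,  17, 115], dtype=int32))]
orange []
```

View pics/crop1.png

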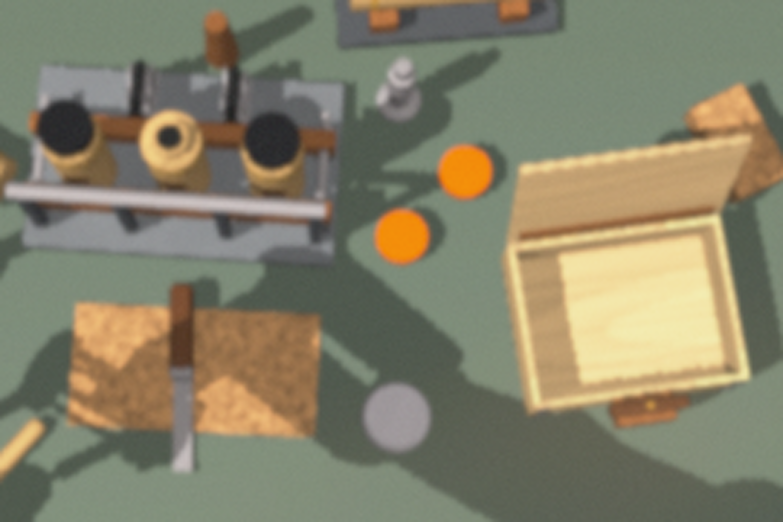

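```bash
python3 - <<'E'
from h import *
C=cam("top")
def w(n,pts,z):
    P=cast(C,np.array(pts)/2.9+[205,150],z);print(n,P[:,:2].round(4).tolist())
w("faces",[(65,127),(272,138)],.200)
w("bore",[(170,136)],.182)
w("rail top",[(7,190),(328,209)],.174)
w("base corners",[(40,66),(343,85),(333,263),(24,246)],.02)
w("mat",[(76,303),(320,316),(316,436),(70,424)],.003)
w("handle end/front",[(181,287),(181,366)],.035)
w("blade start/tip",[(181,372),(182,472)],.005)
w("case front rim corners",[(531,409),(746,379)],.07)
w("case back rim corners",[(513,250),(716,218)],.07)
w("lid edge corners",[(524,165),(750,137)],.22)
w("tb",[(650,406),(612,411),(687,401)],.10)
w("orange",[(465,172),(402,236)],.018)
w("gauge,wax,peg",[(400,100),(397,417),(218,50)],.04)
Cs=cam("scene")
print(cast(Cs,[(446,195),(377.5,236)],.2).round(4))
E
```

```text
faces [[0.6293, 0.2521], [0.6226, 0.0531]]
bore [[0.6273, 0.1528]]
rail top [[0.5721, 0.3096], [0.5598, -0.002]]
base corners [[0.7455, 0.3126], [0.7311, -0.0148], [0.5358, -0.008], [0.5472, 0.3191]]
mat [[0.49, 0.2638], [0.4816, 0.0046], [0.3546, 0.006], [0.3616, 0.2639]]
handle end/front [[0.5041, 0.1501], [0.4212, 0.147]]
blade start/tip [[0.4186, 0.1495], [0.314, 0.1445]]
case front rim corners [[0.3808, -0.2107], [0.4158, -0.4282]]
case back rim corners [[0.5439, -0.1925], [0.5819, -0.4015]]
lid edge corners [[0.596, -0.1862], [0.6278, -0.4]]
tb [[0.3832, -0.3249], [0.3775, -0.2872], [0.389, -0.3617]]
orange [[0.638, -0.1469], [0.5669, -0.0806]]
gauge,wax,peg [[0.7098, -0.0756], [0.3727, -0.0769], [0.7611, 0.1196]]
[[0.6293 0.2501 0.2   ]
 [0.6237 0.0527 0.2   ]]
```

Emit:
{"fn": "step_arm", "kwargs": {
  "increments": "0 0 -4 0 0 0; -3.46 -2.07 0 0 0 0; -3.46 -2.07 0 0 0 0; -3.46 -2.07 0 0 0 0; -3.46 -2.07 0 0 0 0",
  "claw": -1
}}

```text
time: 0.6
tool_pos: [0.3349, 0.3529, 0.245]
ee_rot: [-3.141, -0.0, 2.674]
wrist_force: [-0.3, -0.4, -0.1]
width: 0.0941
```

Emit:
{"fn": "step_arm", "kwargs": {
  "increments": "-3.46 -2.07 0 0 0 0; -3.46 -2.07 0 0 0 0; -3.46 -2.07 0 0 0 0; -3.46 -2.07 0 0 0 0; -3.46 -2.07 0 0 0 0"
}}

```text
time: 1.1
tool_pos: [0.4425, 0.1822, 0.245]
ee_rot: [-3.141, -0.0, 2.673]
wrist_force: [-0.1, -0.3, 0.0]
width: 0.094
```

Emit:
{"fn": "step_arm", "kwargs": {
  "increments": "-3.46 -2.07 0 0 0 0; 0 0 0 0 0 -0.125; 0 0 0 0 0 -0.125; 0 0 0 0 0 -0.125; 0 0 0 0 0 -0.125"
}}

```text
time: 1.6
tool_pos: [0.4635, 0.1494, 0.2449]
ee_rot: [-3.142, -0.001, -3.106]
wrist_force: [0.4, -0.3, -1.0]
width: 0.0938
```

```bash
python3 - <<'E'
from h import *
p,r=pose();print(p,r.as_euler("xyz"),get_obs()["joint_positions"].round(2))
C,im=grab("wrist","w1")
print(proj(C,[(.504,.150,.035),(.421,.148,.035),(.313,.1445,.007)]).round(0))
E
```

```text
[0.46348994 0.1493713  0.24487844] [-3.14150915e+00 -1.16639789e-03 -3.10579881e+00] [ 0.2  -0.06  1.44  0.    1.76 -1.41]
[[313. 247.]
 [314. 172.]
 [314.  67.]]
```

View pics/w1.png

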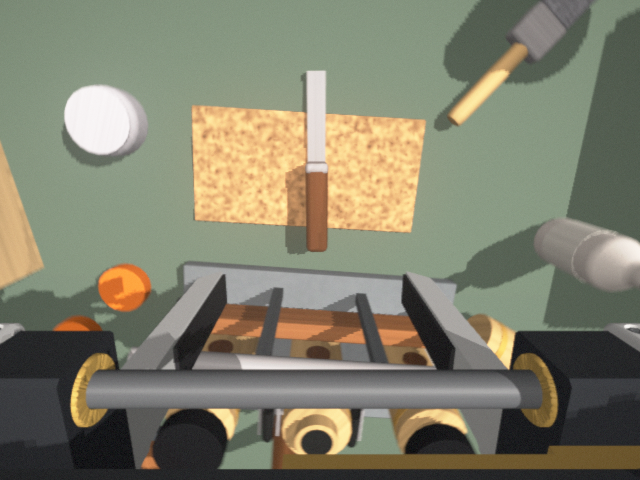

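Emit:
{"fn": "step_arm", "kwargs": {
  "increments": "0 0.15 5 0 0 0; 0 0 5 0 0 0; 0 0 5 0 0 0; 0 0 5 0 0 0; 0 0 2 0 0 0"
}}

```text
time: 2.15
tool_pos: [0.459, 0.1503, 0.0195]
ee_rot: [-3.14, -0.01, -3.113]
wrist_force: [-0.8, -0.1, -0.5]
width: 0.0941
```

Emit:
{"fn": "step_arm", "kwargs": {
  "increments": "0 0 1.6 0 0 0; 0 0 0 0 0 0; 0 0 0 0 0 0"
}}

```text
time: 2.45
tool_pos: [0.4635, 0.1512, 0.0096]
ee_rot: [-3.142, -0.0, -3.111]
wrist_force: [1.0, 0.6, 0.4]
width: 0.094
```

Emit:
{"fn": "step_arm", "kwargs": {
  "increments": "0 0 0 0 0 0; 0 0 0 0 0 0; 0 0 0 0 0 0; 0 0 0 0 0 0; 0 0 0 0 0 0",
  "claw": 1
}}

```text
time: 2.95
tool_pos: [0.4638, 0.1512, 0.0098]
ee_rot: [3.141, 0.001, -3.11]
wrist_force: [0.6, 0.5, -0.5]
width: 0.0573
```

Emit:
{"fn": "step_arm", "kwargs": {
  "increments": "0 0 0 0 0 0; 0 0 0 0 0 0; 0 0 0 0 0 0; 0 0 0 0 0 0"
}}

```text
time: 3.35
tool_pos: [0.4636, 0.1512, 0.0095]
ee_rot: [3.141, -0.0, -3.11]
wrist_force: [0.2, 0.8, 0.3]
width: 0.0253
```

Emit:
{"fn": "step_arm", "kwargs": {
  "increments": "0 0 -3 0 0 0; 0 0 -5 0 0 0; 0 0 -5 0 0 0; 0 0 -5 0 0 0; 0 0 -5 0 0 0"
}}

```text
time: 3.85
tool_pos: [0.463, 0.151, 0.2409]
ee_rot: [-3.141, -0.001, -3.11]
wrist_force: [0.5, 0.6, -1.9]
width: 0.0237
```

Emit:
{"fn": "step_arm", "kwargs": {
  "increments": "0 0 -3 0 0 0; 0 0 0 0 0 0.146; 0 0 0 0 0 0.146; 0 0 0 0 0 0.146; 0 0 0 0 0 0.146"
}}

```text
time: 4.35
tool_pos: [0.4634, 0.1511, 0.2688]
ee_rot: [-3.141, -0.001, 2.583]
wrist_force: [0.2, -0.1, -2.6]
width: 0.0239
```

Emit:
{"fn": "step_arm", "kwargs": {
  "increments": "0 0 0 0 0 0.146; 0 0 0 0 0 0.146; 0 0 0 0 0 0.146; 0 0 0 0 0 0.146; 0 0 0 0 0 0.146"
}}

```text
time: 4.85
tool_pos: [0.4633, 0.151, 0.2686]
ee_rot: [-3.14, -0.0, 1.853]
wrist_force: [0.3, -0.6, -2.5]
width: 0.0241
```

Emit:
{"fn": "step_arm", "kwargs": {
  "increments": "0 0 0 0 0 0.146; 0 0 0 0 0 0.146; 0 0 0 0 0 0.146; 0 0 0 0 0 0.146; 0 0 0 0 0 0.146"
}}

```text
time: 5.35
tool_pos: [0.4632, 0.151, 0.2686]
ee_rot: [-3.14, 0.001, 1.123]
wrist_force: [0.1, 0.3, -1.1]
width: 0.0238
```

Emit:
{"fn": "step_arm", "kwargs": {
  "increments": "0 0 0 0 0 0.146; 0 0 0 0 0 0.146; 0 0 0 0 0 0.146; 0 0 0 0 0 0.146; 0 0 0 0 0 0.146"
}}

```text
time: 5.85
tool_pos: [0.4631, 0.1511, 0.2685]
ee_rot: [-3.141, 0.002, 0.393]
wrist_force: [-0.5, -0.3, -3.0]
width: 0.0239
```

Emit:
{"fn": "step_arm", "kwargs": {
  "increments": "0 0 0 0 0 0.146; 0 0 0 0 0 0.146; 0 0 0 0 0 0.146; 0 0 0 0 0 0; 0 0 0 0 0 0"
}}

```text
time: 6.35
tool_pos: [0.4634, 0.1511, 0.2689]
ee_rot: [3.141, 0.001, -0.036]
wrist_force: [-0.2, -0.8, -1.6]
width: 0.0236
```

```bash
python3 - <<'E'
from h import *
p,r=pose();print(p,r.as_euler("xyz"),get_obs()["joint_positions"].round(2),get_obs()["width"])
C,im=grab("wrist","w2"); grab("top","top2")
E
```

```text
[0.46335931 0.15114085 0.26892196] [ 3.14144648e+00  1.20274768e-03 -3.61583697e-02] [ 0.2  -0.06  1.39  0.    1.81  1.81] 0.02358787829488797
```

View pics/w2.png

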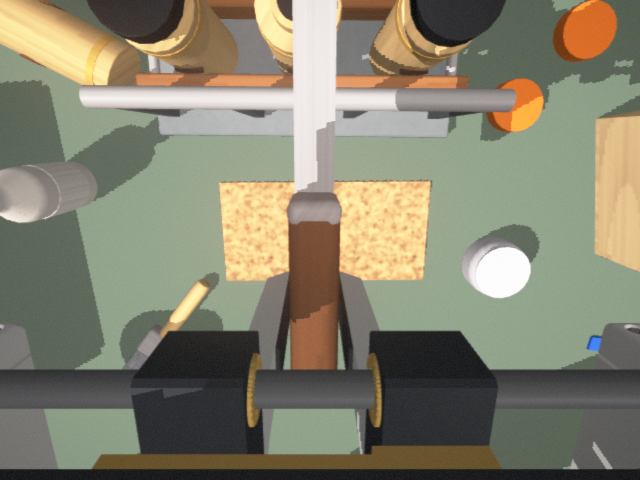

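```bash
python3 - <<'E'
from h import *
C=cam("wrist")
p,r=pose()
print("rail ends axis",cast(C,[(82,97),(515,100)],.170).round(4))
P=cast(C,[(315,222),(315,197)],p[2]+.0255);print("handle front",P.round(4),r.inv().apply(P-p).round(4))
P=cast(C,[(315,197)],p[2]-.003);print("h front low",r.inv().apply(P-p).round(4))
im=cv2.imread("pics/w2.png");h=cv2.cvtColor(im,cv2.COLOR_BGR2HSV)
print("bar steel mask cols per row", [ (y,np.where((h[y,260:380,1]<40)&(h[y,260:380,2]>140))[0][[0,-1]]+260) for y in (20,60,150,180)])
for n in ("top2",):
    im=cv2.imread(f"pics/{n}.png");cv2.imwrite("pics/crop2.png",cv2.resize(im[150:330,205:345],None,fx=4.2,fy=3.3,interpolation=cv2.INTER_CUBIC))
E
```

```text
rail ends axis [[0.5749 0.3146 0.17  ]
 [0.5612 0.0021 0.17  ]]
handle front [[0.505  0.1492 0.2947]
 [0.516  0.1488 0.2947]] [[ 0.0416  0.0004 -0.0255]
 [ 0.0526  0.0004 -0.0255]]
h front low [[0.048  0.0005 0.003 ]]
bar steel mask cols per row [(20, array([293, 336])), (60, array([293, 336])), (150, array([260, 379])), (180, array([261, 375]))]
```

View pics/crop2.png

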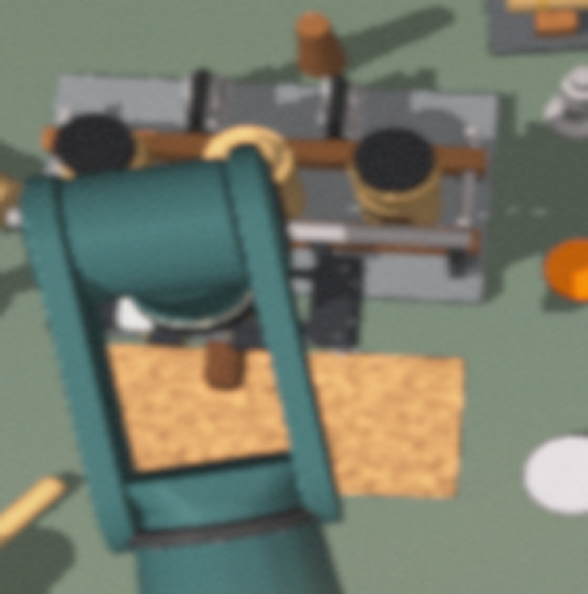

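Emit:
{"fn": "step_arm", "kwargs": {
  "increments": "-1.4 4.6 0 0 0 0; -1.4 4.55 0 0 0 0; 0 0 4 0 0 0; 0 0 3 0 0 0; 0 0 0.8 0 0 0"
}}

```text
time: 6.95
tool_pos: [0.4296, 0.0604, 0.1877]
ee_rot: [3.141, 0.007, -0.039]
wrist_force: [-0.2, 0.2, -1.5]
width: 0.0239
```

Emit:
{"fn": "step_arm", "kwargs": {
  "increments": "0 0 0 0 0 0; 0 0 0 0 0 0; 0 0 0 0 0 0"
}}

```text
time: 7.25
tool_pos: [0.4333, 0.0611, 0.1936]
ee_rot: [-3.141, -0.004, -0.038]
wrist_force: [-0.1, -0.3, -1.0]
width: 0.0239
```

```bash
python3 - <<'E'
from h import *
C1=None
p,r=pose();print(p,r.as_euler("xyz"))
C,im=grab("wrist","w3"); C,im=grab("scene","s3")
S=cam("scene");print(proj(S,p+r.apply([[.15,0,.0065],[.0,0,0]])).round(0),proj(S,(.6228,.053,.182)))
u,v=proj(S,(.58,.053,.18))[0].astype(int)
w=cv2.imread("pics/w3.png")[0:300,170:470]
a=cv2.resize(im[v-50:v+50,u-65:u+65],None,fx=4,fy=4,interpolation=cv2.INTER_CUBIC)
b=cv2.resize(w,(400,400));print(u,v)
cv2.imwrite("pics/c3.png",np.hstack([a[:400,:400] if a.shape[1]<400 else a[:400],b])[:, :800] if a.shape[1]<=400 else np.hstack([cv2.resize(a,(400,400)),b]))
E
```

```text
[0.43329087 0.06114302 0.19363636] [-3.14135411 -0.00380073 -0.03824335]
[[366. 227.]
 [327. 184.]] [[376.82596604 240.7059154 ]]
364 228
```

View pics/c3.png

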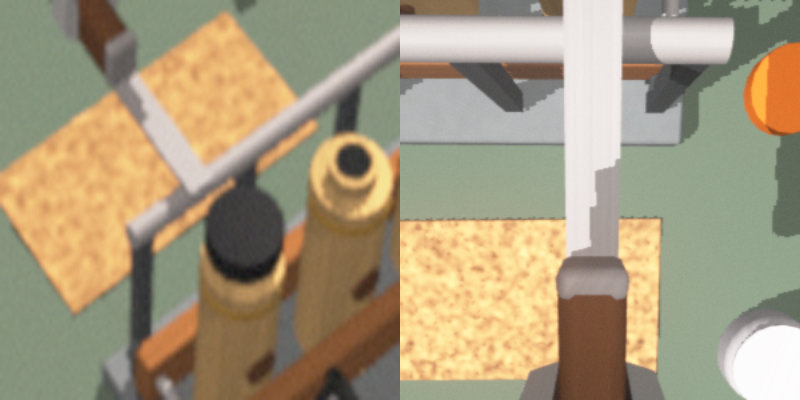

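Emit:
{"fn": "step_arm", "kwargs": {
  "increments": "0 0 0.5 0 0 0; 0 0 0.4 0 0 0; 0 0 0 0 0 0; 0 0 0 0 0 0"
}}

```text
time: 7.75
tool_pos: [0.4321, 0.0609, 0.1826]
ee_rot: [-3.141, -0.0, -0.039]
wrist_force: [0.2, -0.3, -1.8]
width: 0.024
```

Emit:
{"fn": "step_arm", "kwargs": {
  "increments": "0 0 0.2 0 0 0; 0 0 0 0 0 0; 0 0 0 0 0 0"
}}

```text
time: 8.05
tool_pos: [0.4321, 0.0608, 0.1809]
ee_rot: [-3.142, -0.001, -0.039]
wrist_force: [-1.6, 0.1, 1.6]
width: 0.0235
```

Emit:
{"fn": "step_arm", "kwargs": {
  "increments": "0 0 0.2 0 0 0; 0 0 0 0 0 0; 0 0 0 0 0 0"
}}

```text
time: 8.35
tool_pos: [0.4321, 0.0608, 0.1786]
ee_rot: [-3.142, -0.0, -0.039]
wrist_force: [-0.1, -0.3, 1.9]
width: 0.0234
```

Emit:
{"fn": "step_arm", "kwargs": {
  "increments": "0 0 0.2 0 0 0; 0 0 0 0 0 0; 0 0 0 0 0 0"
}}

```text
time: 8.65
tool_pos: [0.432, 0.0609, 0.1763]
ee_rot: [-3.142, 0.0, -0.039]
wrist_force: [-0.9, -0.3, 1.6]
width: 0.0239
```

Emit:
{"fn": "step_arm", "kwargs": {
  "increments": "0 0 -0.15 0 0 0; 0.6 0 0 0 0 0; 0.6 0 0 0 0 0; 0.4 0 0 0 0 0; 0 0 0 0 0 0"
}}

```text
time: 9.15
tool_pos: [0.4486, 0.0602, 0.1776]
ee_rot: [-3.142, 0.0, -0.039]
wrist_force: [-0.5, -0.2, -1.4]
width: 0.024
```

Emit:
{"fn": "step_arm", "kwargs": {
  "increments": "0.2 0 0 0 0 0; 0 0 0 0 0 0; 0 0 0 0 0 0"
}}

```text
time: 9.45
tool_pos: [0.4499, 0.0602, 0.1779]
ee_rot: [-3.142, 0.0, -0.039]
wrist_force: [1.0, 0.2, -1.1]
width: 0.0241
```

Emit:
{"fn": "step_arm", "kwargs": {
  "increments": "0.2 0 0 0 0 0; 0 0 0 0 0 0; 0 0 0 0 0 0"
}}

```text
time: 9.75
tool_pos: [0.452, 0.0601, 0.178]
ee_rot: [-3.142, 0.0, -0.039]
wrist_force: [-0.0, 0.6, -2.3]
width: 0.0237
```

```bash
python3 - <<'E'
from h import *
p,r=pose();print(p,r.as_euler("xyz"),get_obs()["wrist_force"])
C,im=grab("scene","s4")
u,v=364,228
cv2.imwrite("pics/c4.png",cv2.resize(im[v-60:v+40,u-65:u+65],None,fx=6,fy=6,interpolation=cv2.INTER_CUBIC))
E
```

```text
[0.45201487 0.06007179 0.17800835] [-3.14152159e+00  2.95647092e-06 -3.91691758e-02] [-0.00887262  0.58339256 -2.29763753]
```

View pics/c4.png

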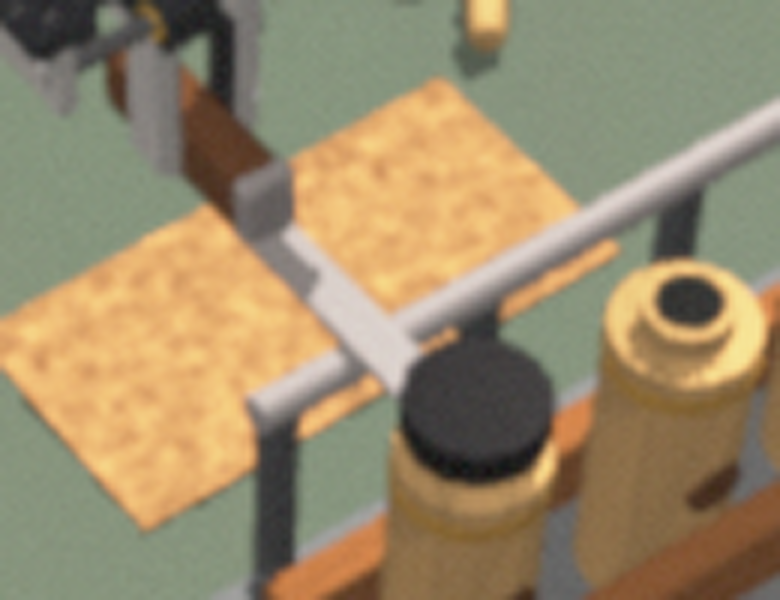

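Emit:
{"fn": "step_arm", "kwargs": {
  "increments": "0.2 0 0 0 0 0; 0 0 0 0 0 0; 0 0 0 0 0 0"
}}

```text
time: 10.1
tool_pos: [0.4541, 0.06, 0.178]
ee_rot: [-3.142, 0.0, -0.039]
wrist_force: [0.5, 0.1, -2.2]
width: 0.0239
```

Emit:
{"fn": "step_arm", "kwargs": {
  "increments": "0.15 0 0 0 0 0; 0 0 0 0 0 0; 0 0 0 0 0 0"
}}

```text
time: 10.4
tool_pos: [0.4555, 0.0599, 0.178]
ee_rot: [-3.142, 0.0, -0.039]
wrist_force: [-0.1, -0.0, -1.9]
width: 0.0241
```

Emit:
{"fn": "step_arm", "kwargs": {
  "increments": "0 0 0.5 0 0.05 0; 0 0 0 0 0 0; 0 0 0 0 0 0"
}}

```text
time: 10.7
tool_pos: [0.4553, 0.06, 0.1731]
ee_rot: [-3.141, -0.05, -0.039]
wrist_force: [1.0, 0.1, -2.0]
width: 0.0237
```

Emit:
{"fn": "step_arm", "kwargs": {
  "increments": "0 0 0.54 0 0.05 0; 0 0 0 0 0 0; 0 0 0 0 0 0"
}}

```text
time: 11.0
tool_pos: [0.4563, 0.0599, 0.1683]
ee_rot: [-3.141, -0.101, -0.039]
wrist_force: [0.5, -0.0, -1.0]
width: 0.0238
```

Emit:
{"fn": "step_arm", "kwargs": {
  "increments": "0 0 0.54 0 0.05 0; 0 0 0 0 0 0; 0 0 0 0 0 0"
}}

```text
time: 11.3
tool_pos: [0.4566, 0.0599, 0.1633]
ee_rot: [-3.141, -0.15, -0.039]
wrist_force: [-0.3, -0.1, 2.7]
width: 0.0234
```

Emit:
{"fn": "step_arm", "kwargs": {
  "increments": "0 0 0.54 0 0.05 0; 0 0 0 0 0 0; 0 0 0 0 0 0"
}}

```text
time: 11.6
tool_pos: [0.4579, 0.0599, 0.1581]
ee_rot: [-3.141, -0.201, -0.039]
wrist_force: [0.5, 0.1, 2.7]
width: 0.0236
```

Emit:
{"fn": "step_arm", "kwargs": {
  "increments": "0 0 0.54 0 0.05 0; 0 0 0 0 0 0; 0 0 0 0 0 0"
}}

```text
time: 11.9
tool_pos: [0.4573, 0.0599, 0.1511]
ee_rot: [-3.141, -0.246, -0.039]
wrist_force: [-2.2, 0.0, 1.4]
width: 0.024
```

Emit:
{"fn": "step_arm", "kwargs": {
  "increments": "0 0 0.54 0 0.05 0; 0 0 0 0 0 0; 0 0 0 0 0 0"
}}

```text
time: 12.2
tool_pos: [0.4587, 0.0598, 0.1456]
ee_rot: [-3.142, -0.296, -0.039]
wrist_force: [-0.1, -0.6, -1.6]
width: 0.0237
```

Emit:
{"fn": "step_arm", "kwargs": {
  "increments": "0 0 0.54 0 0.05 0; 0 0 0 0 0 0; 0 0 0 0 0 0"
}}

```text
time: 12.5
tool_pos: [0.4608, 0.0597, 0.1409]
ee_rot: [-3.142, -0.348, -0.039]
wrist_force: [0.3, 0.3, -2.0]
width: 0.0236
```

```bash
python3 - <<'E'
from h import *
p,r=pose();print(p,r.as_euler("xyz"),get_obs()["wrist_force"])
C,im=grab("scene","s5")
u,v=364,228
cv2.imwrite("pics/c5.png",cv2.resize(im[v-60:v+40,u-65:u+65],None,fx=6,fy=6,interpolation=cv2.INTER_CUBIC))
E
```

```text
[0.46078015 0.05970598 0.14091082] [-3.1415342  -0.34751977 -0.03925008] [ 0.25427152  0.29862395 -2.04822325]
```

View pics/c5.png

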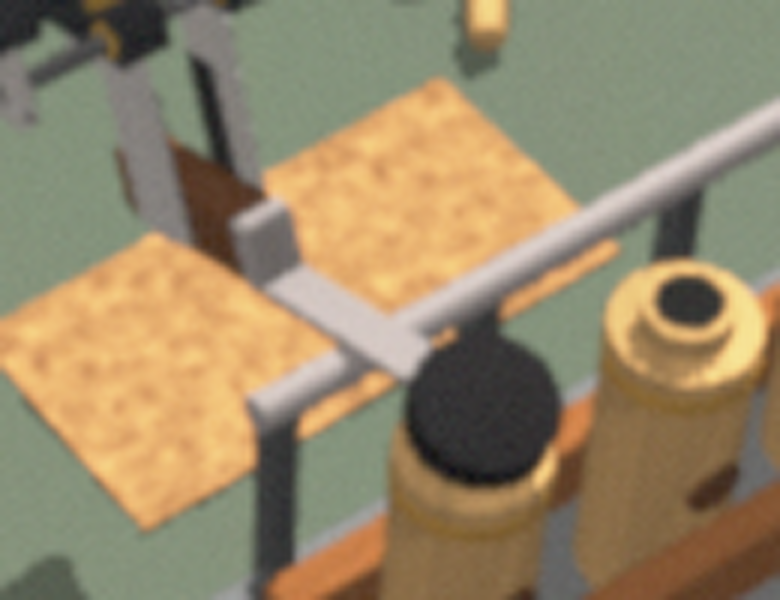

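Emit:
{"fn": "step_arm", "kwargs": {
  "increments": "0 0 -1.06 0 -0.1 0; 0 0 -1.06 0 -0.1 0; 0 0 -1.06 0 -0.1 0; 0 0 -0.5 0 -0.05 0; 0 0 0 0 0 0"
}}

```text
time: 13.05
tool_pos: [0.4553, 0.0598, 0.1775]
ee_rot: [-3.142, -0.001, -0.04]
wrist_force: [0.3, -0.1, -2.3]
width: 0.024
```

Emit:
{"fn": "step_arm", "kwargs": {
  "increments": "-2 0 0 0 0 0; -2 0 0 0 0 0; 0 0 -4 0 0 0; 0 0 -3.5 0 0 0; 0 0 0 0 0 0"
}}

```text
time: 13.55
tool_pos: [0.4149, 0.0617, 0.2569]
ee_rot: [-3.141, -0.011, -0.039]
wrist_force: [0.5, 0.0, -1.9]
width: 0.0235
```

```bash
python3 - <<'E'
from h import *
p,r=pose();print(p,r.as_euler("xyz"),get_obs()["wrist_force"])
C,im=grab("scene","s6")
cv2.imwrite("pics/c6.png",cv2.resize(im[175:285,340:470],None,fx=6,fy=5.4,interpolation=cv2.INTER_CUBIC))
E
```

```text
[0.41490379 0.06170251 0.25687191] [-3.14093944 -0.01080674 -0.03897688] [ 0.53942318  0.03989905 -1.89682488]
```

View pics/c6.png

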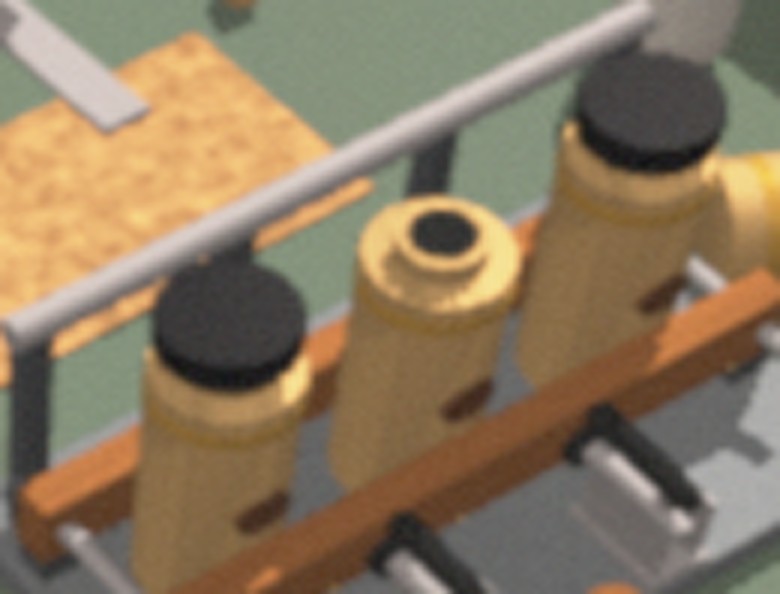

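```bash
python3 - <<'E'
from h import *
a=cv2.cvtColor(cv2.imread("pics/scene0.png"),cv2.COLOR_BGR2GRAY).astype(np.float32)
b=cv2.cvtColor(cv2.imread("pics/s6.png"),cv2.COLOR_BGR2GRAY).astype(np.float32)
for n,(u,v) in dict(f0=(378,240),h1=(413,222),f2=(446,198)).items():
    A,B=[cv2.resize(x[v-14:v+14,u-16:u+16],None,fx=4,fy=4,interpolation=cv2.INTER_CUBIC) for x in(a,b)]
    print(n,np.array(cv2.phaseCorrelate(A,B,cv2.createHanningWindow(A.shape[::-1],cv2.CV_32F))[0])/4)
    m=[(x[v-14:v+14,u-16:u+16]<70) for x in(a,b)]
    print([np.argwhere(q).mean(0).round(2) for q in m],[q.sum() for q in m])
s=cam("scene");print(proj(s,[(.623,.053,.2),(.623,.053,.2035)]))
E
```

```text
f0 [0.02304433 0.16066936]
[array([10.49, 15.44]), array([ 9.88, 15.5 ])] [np.int64(486), np.int64(448)]
h1 [ 0.00296257 -0.001914  ]
[array([ 8.26, 16.04]), array([ 8.29, 16.  ])] [np.int64(70), np.int64(65)]
f2 [-0.01663643  0.00331078]
[array([12.23, 16.12]), array([12.66, 15.46])] [np.int64(337), np.int64(282)]
[[377.3781467  235.73130202]
 [377.47523994 234.73867867]]
```

```bash
python3 - <<'E'
from h import *
for u,v in ((378,240),(446,198)):
  for n in ("scene0","s6"):
    a=cv2.imread(f"pics/{n}.png")[:,:,2].astype(int)
    print(n,u,a[v-18:v+24,u-4:u+5].mean(1).round().astype(int).tolist())
E
```

```text
scene0 378 [67, 66, 66, 65, 63, 63, 63, 62, 62, 63, 63, 63, 63, 62, 63, 62, 61, 62, 62, 61, 61, 56, 40, 27, 29, 40, 88, 144, 171, 172, 170, 152, 134, 133, 129, 123, 127, 130, 130, 130, 130, 130]
s6 378 [69, 67, 62, 63, 62, 63, 63, 62, 62, 63, 63, 61, 61, 63, 62, 63, 62, 62, 62, 59, 50, 33, 27, 27, 42, 88, 139, 168, 175, 175, 172, 154, 137, 136, 131, 126, 130, 134, 133, 132, 133, 132]
scene0 446 [134, 124, 114, 100, 86, 73, 70, 69, 69, 70, 68, 69, 70, 70, 70, 70, 70, 70, 69, 70, 66, 60, 45, 32, 26, 32, 62, 116, 153, 166, 164, 157, 142, 133, 132, 127, 125, 129, 130, 129, 129, 130]
s6 446 [137, 127, 116, 104, 87, 74, 71, 70, 71, 69, 72, 71, 72, 71, 71, 71, 72, 71, 72, 70, 68, 62, 47, 32, 27, 32, 64, 120, 156, 168, 168, 161, 145, 134, 133, 130, 128, 130, 132, 133, 132, 132]
```

Emit:
{"fn": "step_arm", "kwargs": {
  "increments": "0 -4 0 0 0 0; 0 -4 0 0 0 0; 0 -4 0 0 0 0; 0 -4 0 0 0 0; 0 -4 0 0 0 0"
}}

```text
time: 14.1
tool_pos: [0.42, 0.2627, 0.2497]
ee_rot: [3.14, 0.002, -0.039]
wrist_force: [-0.0, -0.2, -1.7]
width: 0.0238
```

Emit:
{"fn": "step_arm", "kwargs": {
  "increments": "1.5 0 0 0 0 0; 0 0 3.5 0 0 0; 0 0 3 0 0 0; 0 0 0.6 0 0 0; 0 0 0 0 0 0"
}}

```text
time: 14.6
tool_pos: [0.4349, 0.2598, 0.1786]
ee_rot: [3.139, 0.004, -0.04]
wrist_force: [0.0, 0.3, -1.0]
width: 0.0238
```

Emit:
{"fn": "step_arm", "kwargs": {
  "increments": "0 0 0.1 0 0 0; 0 0 0 0 0 0; 0 0 0 0 0 0"
}}

```text
time: 14.9
tool_pos: [0.4368, 0.2611, 0.1817]
ee_rot: [-3.14, -0.003, -0.039]
wrist_force: [0.2, 0.4, -1.8]
width: 0.0237
```

```bash
python3 - <<'E'
from h import *
p,r=pose();print(p,r.as_euler("xyz"),get_obs()["wrist_force"])
C,im=grab("scene","s7")
u,v=proj(cam("scene"),(.585,.252,.18))[0].astype(int)
cv2.imwrite("pics/c7.png",cv2.resize(im[v-50:v+50,u-65:u+65],None,fx=6,fy=6,interpolation=cv2.INTER_CUBIC))
E
```

```text
[0.43675473 0.26105062 0.18165735] [-3.14011847e+00 -2.91258535e-03 -3.93977333e-02] [ 0.24142015  0.40222383 -1.78668628]
```

View pics/c7.png

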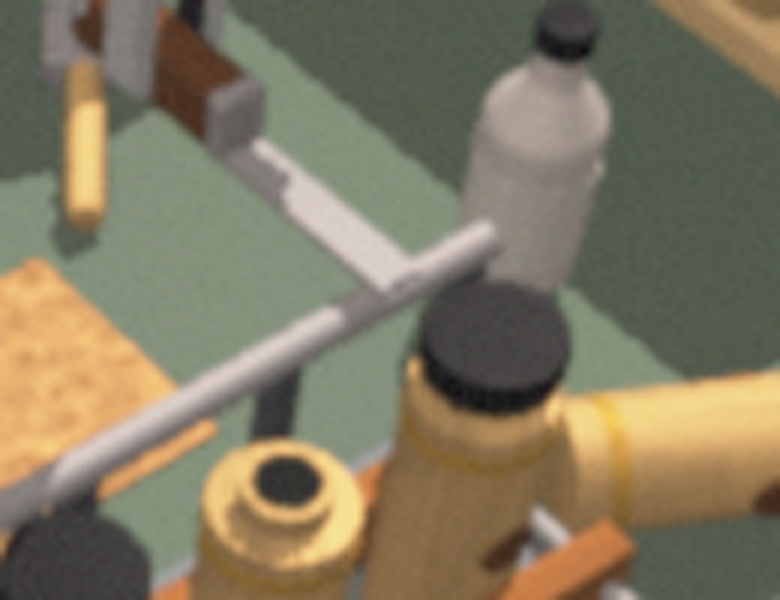

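Emit:
{"fn": "step_arm", "kwargs": {
  "increments": "0 0 0.2 0 0 0; 0 0 0 0 0 0; 0 0 0 0 0 0"
}}

```text
time: 15.25
tool_pos: [0.4359, 0.2609, 0.1779]
ee_rot: [-3.142, 0.0, -0.039]
wrist_force: [-0.2, -0.4, -1.4]
width: 0.0237
```

Emit:
{"fn": "step_arm", "kwargs": {
  "increments": "0 0 0.15 0 0 0; 0 0 0 0 0 0; 0 0 0 0 0 0"
}}

```text
time: 15.55
tool_pos: [0.4359, 0.2608, 0.1763]
ee_rot: [3.142, 0.0, -0.039]
wrist_force: [0.0, 0.1, -2.1]
width: 0.0237
```

Emit:
{"fn": "step_arm", "kwargs": {
  "increments": "0 0 0.1 0 0 0; 0 0 0 0 0 0; 0 0 0 0 0 0"
}}

```text
time: 15.85
tool_pos: [0.4359, 0.2609, 0.1754]
ee_rot: [-3.142, 0.0, -0.039]
wrist_force: [0.5, 0.3, -1.8]
width: 0.0236
```

Emit:
{"fn": "step_arm", "kwargs": {
  "increments": "0 0 0.1 0 0 0; 0 0 0 0 0 0; 0 0 0 0 0 0"
}}

```text
time: 16.15
tool_pos: [0.4359, 0.2608, 0.1744]
ee_rot: [-3.142, 0.0, -0.039]
wrist_force: [0.0, -0.6, -2.6]
width: 0.0237
```

Emit:
{"fn": "step_arm", "kwargs": {
  "increments": "0 0 0.1 0 0 0; 0 0 0 0 0 0; 0 0 0 0 0 0"
}}

```text
time: 16.45
tool_pos: [0.4359, 0.2608, 0.1734]
ee_rot: [-3.142, 0.0, -0.039]
wrist_force: [0.4, 0.2, -2.4]
width: 0.0236
```

Emit:
{"fn": "step_arm", "kwargs": {
  "increments": "0 0 0.1 0 0 0; 0 0 0 0 0 0; 0 0 0 0 0 0"
}}

```text
time: 16.75
tool_pos: [0.436, 0.2609, 0.1725]
ee_rot: [-3.141, -0.0, -0.039]
wrist_force: [1.2, 0.2, -1.7]
width: 0.0236
```

Emit:
{"fn": "step_arm", "kwargs": {
  "increments": "0 0 0.1 0 0 0; 0 0 0 0 0 0; 0 0 0 0 0 0"
}}

```text
time: 17.05
tool_pos: [0.436, 0.261, 0.1719]
ee_rot: [-3.141, -0.001, -0.039]
wrist_force: [-2.1, -0.1, 1.2]
width: 0.0235
```

Emit:
{"fn": "step_arm", "kwargs": {
  "increments": "0 0 -0.75 0 -0.05 0; 0 0 0 0 0 0; 0.8 0 0 0 0 0; 0.8 0 0 0 0 0; 0.5 0 0 0 0 0"
}}

```text
time: 17.55
tool_pos: [0.4575, 0.2601, 0.1782]
ee_rot: [-3.141, 0.049, -0.039]
wrist_force: [-2.3, -0.3, 2.4]
width: 0.0239
```

Emit:
{"fn": "step_arm", "kwargs": {
  "increments": "0.3 0 0 0 0 0; 0 0 0 0 0 0; 0 0 0 0 0 0"
}}

```text
time: 17.85
tool_pos: [0.4608, 0.26, 0.178]
ee_rot: [-3.141, 0.048, -0.039]
wrist_force: [0.2, 0.3, 1.5]
width: 0.0235
```

Emit:
{"fn": "step_arm", "kwargs": {
  "increments": "0.3 0 0 0 0 0; 0 0 0 0 0 0; 0 0 0 0 0 0"
}}

```text
time: 18.15
tool_pos: [0.4628, 0.2598, 0.1776]
ee_rot: [-3.141, 0.05, -0.039]
wrist_force: [-1.9, 0.6, 1.6]
width: 0.0238
```

Emit:
{"fn": "step_arm", "kwargs": {
  "increments": "0 0 0.54 0 0.05 0; 0 0 0.54 0 0.05 0; 0 0 0 0 0 0; 0 0 0 0 0 0"
}}

```text
time: 18.55
tool_pos: [0.463, 0.2597, 0.1671]
ee_rot: [-3.141, -0.051, -0.039]
wrist_force: [2.9, -0.0, 0.6]
width: 0.0236
```

Emit:
{"fn": "step_arm", "kwargs": {
  "increments": "0 0 0.54 0 0.05 0; 0 0 0 0 0 0; 0 0 0 0 0 0"
}}

```text
time: 18.85
tool_pos: [0.4626, 0.2598, 0.1616]
ee_rot: [-3.142, -0.098, -0.039]
wrist_force: [-1.0, 0.9, 1.6]
width: 0.0239
```

Emit:
{"fn": "step_arm", "kwargs": {
  "increments": "0 0 0.54 0 0.05 0; 0 0 0 0 0 0; 0 0 0 0 0 0"
}}

```text
time: 19.15
tool_pos: [0.463, 0.2598, 0.1562]
ee_rot: [3.142, -0.148, -0.039]
wrist_force: [-1.1, -1.1, 2.9]
width: 0.0239
```

Emit:
{"fn": "step_arm", "kwargs": {
  "increments": "0 0 0.54 0 0.05 0; 0 0 0 0 0 0; 0 0 0 0 0 0"
}}

```text
time: 19.45
tool_pos: [0.4631, 0.2597, 0.1499]
ee_rot: [3.141, -0.196, -0.039]
wrist_force: [-2.4, 0.7, 1.1]
width: 0.0237
```

Emit:
{"fn": "step_arm", "kwargs": {
  "increments": "0 0 0.54 0 0.05 0; 0 0 0 0 0 0; 0 0 0 0 0 0"
}}

```text
time: 19.75
tool_pos: [0.4647, 0.2595, 0.1447]
ee_rot: [3.141, -0.247, -0.039]
wrist_force: [-0.1, -0.4, -1.1]
width: 0.024
```

Emit:
{"fn": "step_arm", "kwargs": {
  "increments": "0 0 0.54 0 0.05 0; 0 0 0 0 0 0; 0 0 0 0 0 0"
}}

```text
time: 20.05
tool_pos: [0.4663, 0.2595, 0.1398]
ee_rot: [3.141, -0.298, -0.039]
wrist_force: [-0.6, 0.4, -2.1]
width: 0.0242
```

Emit:
{"fn": "step_arm", "kwargs": {
  "increments": "0 0 0.54 0 0.05 0; 0 0 0 0 0 0; 0 0 0 0 0 0"
}}

```text
time: 20.35
tool_pos: [0.4681, 0.2596, 0.135]
ee_rot: [3.141, -0.348, -0.039]
wrist_force: [-0.3, -0.0, -0.9]
width: 0.024
```

Emit:
{"fn": "step_arm", "kwargs": {
  "increments": "0 0 -1.06 0 -0.1 0; 0 0 -1.06 0 -0.1 0; 0 0 -1.06 0 -0.1 0; 0 0 -0.6 0 -0.05 0; 0 0 0 0 0 0"
}}

```text
time: 20.85
tool_pos: [0.4593, 0.2603, 0.1728]
ee_rot: [-3.14, 0.007, -0.039]
wrist_force: [-8.7, 0.8, 1.6]
width: 0.0239
```

Emit:
{"fn": "step_arm", "kwargs": {
  "increments": "-2 0 0 0 0 0; -2 0 0 0 0 0; 0 0 -4 0 0 0; 0 0 -3.5 0 0 0; 0 0 0 0 0 0"
}}

```text
time: 21.35
tool_pos: [0.4229, 0.2626, 0.2534]
ee_rot: [-3.136, -0.011, -0.039]
wrist_force: [0.9, 0.3, -1.7]
width: 0.0233
```

```bash
python3 - <<'E'
from h import *
p,r=pose();print(p,r.as_euler("xyz"),get_obs()["wrist_force"])
grab("scene","s8")
for u,v in ((378,240),(446,198)):
  for n in ("scene0","s8"):
    a=cv2.imread(f"pics/{n}.png")[:,:,2].astype(int)
    print(n,u,a[v-0:v+14,u-4:u+5].mean(1).round().astype(int).tolist())
E
```

```text
[0.42290207 0.26260609 0.2533547 ] [-3.1357175  -0.01063603 -0.03896455] [ 0.94195907  0.30728123 -1.72966572]
scene0 378 [62, 61, 61, 56, 40, 27, 29, 40, 88, 144, 171, 172, 170, 152]
s8 378 [62, 62, 54, 38, 28, 29, 35, 77, 133, 165, 172, 174, 171, 152]
scene0 446 [69, 70, 66, 60, 45, 32, 26, 32, 62, 116, 153, 166, 164, 157]
s8 446 [70, 67, 61, 45, 33, 29, 31, 49, 85, 132, 159, 167, 166, 158]
```

```bash
python3 - <<'E'
from h import *
def cross(p,t,up):
    for i in range(len(p)-1):
        if (p[i]<t<=p[i+1]) if up else (p[i]>=t>p[i+1]): return i+(t-p[i])/(p[i+1]-p[i])
    return np.nan
for u,v in ((378,240),(446,198)):
  for d in (-9,-6,-3,0,3,6,9):
    r=[]
    for n in ("scene0","s8"):
      a=cv2.imread(f"pics/{n}.png")[:,:,2].astype(float)
      p=a[v-6:v+16,u+d-1:u+d+2].mean(1)
      r.append((cross(p,46,False),cross(p,110,True)))
      q=a[v-16:v,u+d-1:u+d+2].mean(1)
    print(u,d,np.round(np.subtract(r[1],r[0]),2))
E
```

```text
378 -9 [-0.75 -0.72]
378 -6 [-1.   -0.99]
378 -3 [-0.96 -0.75]
378 0 [-1.29 -0.84]
378 3 [-1.21 -0.77]
378 6 [-1.31 -1.24]
378 9 [-1.05 -1.98]
446 -9 [  nan -2.06]
446 -6 [-1.11 -1.06]
446 -3 [-0.74 -0.59]
446 0 [-0.98 -0.34]
446 3 [-0.95 -0.34]
446 6 [-0.65 -0.32]
446 9 [-0.27 -0.03]
```

Emit:
{"fn": "step_arm", "kwargs": {
  "increments": "1.3 0 0 0 0 0; 0 0 3.5 0 0 0; 0 0 3 0 0 0; 0 0 0.8 0 0 0; 0 0 0 0 0 0"
}}

```text
time: 21.9
tool_pos: [0.4322, 0.2601, 0.1705]
ee_rot: [3.139, 0.006, -0.04]
wrist_force: [-0.3, 0.5, -2.5]
width: 0.0237
```

Emit:
{"fn": "step_arm", "kwargs": {
  "increments": "0 0 0 0 0 0; 0 0 0.4 0 0 0; 0 0 0 0 0 0; 0 0 0 0 0 0"
}}

```text
time: 22.3
tool_pos: [0.4335, 0.2612, 0.1706]
ee_rot: [-3.141, -0.001, -0.039]
wrist_force: [-0.1, 0.2, -2.3]
width: 0.024
```

Emit:
{"fn": "step_arm", "kwargs": {
  "increments": "0 0 0.2 0 0 0; 0 0 0 0 0 0; 0 0 0 0 0 0"
}}

```text
time: 22.6
tool_pos: [0.433, 0.261, 0.1677]
ee_rot: [-3.141, -0.0, -0.039]
wrist_force: [0.4, 0.8, -1.3]
width: 0.0237
```

Emit:
{"fn": "step_arm", "kwargs": {
  "increments": "0 0 0.2 0 0 0; 0 0 0 0 0 0; 0 0 0 0 0 0"
}}

```text
time: 22.9
tool_pos: [0.433, 0.2609, 0.1655]
ee_rot: [3.142, 0.0, -0.039]
wrist_force: [0.7, 0.5, -1.5]
width: 0.0235
```

Emit:
{"fn": "step_arm", "kwargs": {
  "increments": "0 0 0.2 0 0 0; 0 0 0 0 0 0; 0 0 0 0 0 0"
}}

```text
time: 23.2
tool_pos: [0.433, 0.2609, 0.1636]
ee_rot: [3.142, 0.0, -0.039]
wrist_force: [0.6, 0.1, -1.3]
width: 0.0236
```

Emit:
{"fn": "step_arm", "kwargs": {
  "increments": "0 0 0.2 0 0 0; 0 0 0 0 0 0; 0 0 0 0 0 0"
}}

```text
time: 23.5
tool_pos: [0.4333, 0.261, 0.162]
ee_rot: [-3.141, -0.001, -0.039]
wrist_force: [0.1, -0.7, -1.3]
width: 0.0236
```

Emit:
{"fn": "step_arm", "kwargs": {
  "increments": "0 0 0.2 0 0 0; 0 0 0 0 0 0; 0 0 0 0 0 0"
}}

```text
time: 23.8
tool_pos: [0.4333, 0.2611, 0.1601]
ee_rot: [-3.141, -0.001, -0.039]
wrist_force: [-1.3, 1.1, 1.2]
width: 0.0242
```

Emit:
{"fn": "step_arm", "kwargs": {
  "increments": "0 0 0.2 0 0 0; 0 0 0 0 0 0; 0 0 0 0 0 0"
}}

```text
time: 24.1
tool_pos: [0.4333, 0.261, 0.1578]
ee_rot: [-3.141, -0.001, -0.039]
wrist_force: [-1.5, -0.8, 1.7]
width: 0.0237
```

Emit:
{"fn": "step_arm", "kwargs": {
  "increments": "0 0 -1.0 0 -0.075 0; 0 0 -1.0 0 -0.075 0; 0 0 0 0 0 0; 0.8 0 -0.12 0 0 0; 0.8 0 -0.12 0 0 0"
}}

```text
time: 24.6
tool_pos: [0.4497, 0.2603, 0.1775]
ee_rot: [3.142, 0.15, -0.039]
wrist_force: [-2.6, 0.9, 2.4]
width: 0.0236
```

Emit:
{"fn": "step_arm", "kwargs": {
  "increments": "0.5 0 -0.075 0 0 0; 0 0 0 0 0 0; 0 0 0 0 0 0"
}}

```text
time: 24.9
tool_pos: [0.4557, 0.2601, 0.1776]
ee_rot: [-3.141, 0.148, -0.039]
wrist_force: [1.3, 0.2, 0.3]
width: 0.0239
```

Emit:
{"fn": "step_arm", "kwargs": {
  "increments": "0.4 0 -0.06 0 0 0; 0 0 0 0 0 0; 0 0 0 0 0 0"
}}

```text
time: 25.2
tool_pos: [0.4591, 0.26, 0.1778]
ee_rot: [-3.141, 0.15, -0.039]
wrist_force: [-0.6, 0.5, 1.2]
width: 0.0237
```

Emit:
{"fn": "step_arm", "kwargs": {
  "increments": "0.3 0 -0.045 0 0 0; 0 0 0 0 0 0; 0 0 0 0 0 0"
}}

```text
time: 25.5
tool_pos: [0.4622, 0.2599, 0.1778]
ee_rot: [-3.141, 0.15, -0.039]
wrist_force: [-0.9, 0.4, 2.9]
width: 0.024
```

Emit:
{"fn": "step_arm", "kwargs": {
  "increments": "0.06 0 0.54 0 0.05 0; 0.06 0 0.54 0 0.05 0; 0 0 0 0 0 0; 0 0 0 0 0 0"
}}

```text
time: 25.9
tool_pos: [0.4617, 0.2598, 0.1669]
ee_rot: [3.142, 0.051, -0.039]
wrist_force: [-1.8, -0.1, 1.3]
width: 0.0237
```

Emit:
{"fn": "step_arm", "kwargs": {
  "increments": "0.06 0 0.54 0 0.05 0; 0.06 0 0.54 0 0.05 0; 0 0 0 0 0 0; 0 0 0 0 0 0"
}}

```text
time: 26.3
tool_pos: [0.4624, 0.2597, 0.1559]
ee_rot: [3.141, -0.047, -0.039]
wrist_force: [-2.5, -0.4, 1.4]
width: 0.0234
```

Emit:
{"fn": "step_arm", "kwargs": {
  "increments": "0.06 0 0.54 0 0.05 0; 0 0 0 0 0 0; 0 0 0 0 0 0"
}}

```text
time: 26.6
tool_pos: [0.4634, 0.2596, 0.1504]
ee_rot: [3.141, -0.097, -0.039]
wrist_force: [-0.4, 0.6, 0.6]
width: 0.0238
```

Emit:
{"fn": "step_arm", "kwargs": {
  "increments": "0.06 0 0.54 0 0.05 0; 0 0 0 0 0 0; 0 0 0 0 0 0"
}}

```text
time: 26.9
tool_pos: [0.4646, 0.2596, 0.1451]
ee_rot: [3.141, -0.148, -0.039]
wrist_force: [0.3, -0.0, -2.2]
width: 0.0237
```

Emit:
{"fn": "step_arm", "kwargs": {
  "increments": "0.06 0 0.54 0 0.05 0; 0 0 0 0 0 0; 0 0 0 0 0 0"
}}

```text
time: 27.2
tool_pos: [0.4661, 0.2596, 0.14]
ee_rot: [3.141, -0.198, -0.039]
wrist_force: [0.3, 0.3, -1.8]
width: 0.0237
```

Emit:
{"fn": "step_arm", "kwargs": {
  "increments": "0.06 0 0.54 0 0.05 0; 0 0 0 0 0 0; 0 0 0 0 0 0"
}}

```text
time: 27.5
tool_pos: [0.4679, 0.2596, 0.1349]
ee_rot: [3.142, -0.248, -0.039]
wrist_force: [0.7, 0.3, -1.3]
width: 0.0239
```

```bash
python3 - <<'E'
from h import *
p,r=pose();print(p,r.as_euler("xyz"),get_obs()["wrist_force"])
C,im=grab("scene","s9")
u,v=proj(cam("scene"),(.60,.252,.18))[0].astype(int)
cv2.imwrite("pics/c9.png",cv2.resize(im[v-50:v+50,u-65:u+65],None,fx=6,fy=6,interpolation=cv2.INTER_CUBIC))
E
```

```text
[0.46787693 0.25961519 0.13489864] [ 3.14154201 -0.24839835 -0.03910723] [ 0.6719829   0.32615507 -1.32656608]
```

View pics/c9.png

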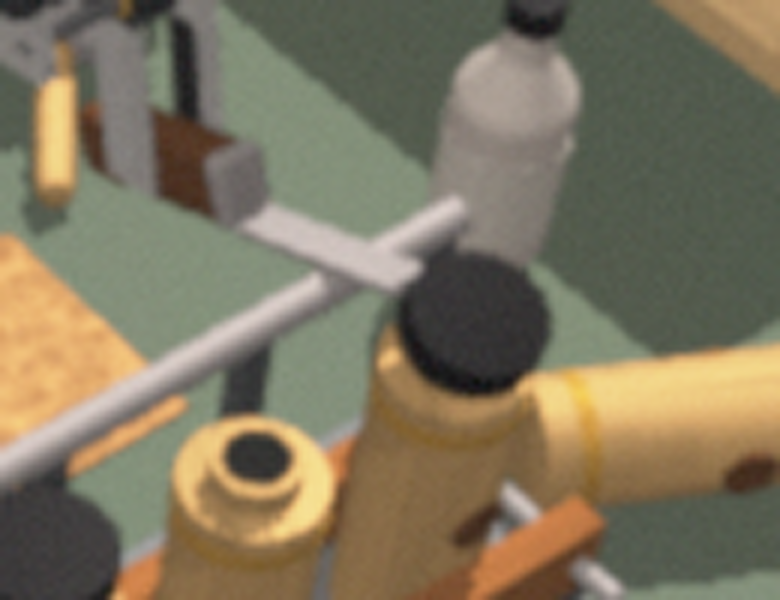

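Emit:
{"fn": "step_arm", "kwargs": {
  "increments": "-0.5 0 -0.5 0 -0.05 0; -0.6 0 -1.06 0 -0.1 0; -0.6 0 -1.06 0 -0.1 0; -0.6 0 -1.06 0 -0.1 0; -0.6 0 -0.6 0 -0.05 0"
}}

```text
time: 28.05
tool_pos: [0.4382, 0.2609, 0.1766]
ee_rot: [-3.14, 0.149, -0.04]
wrist_force: [0.3, 0.8, -1.1]
width: 0.0239
```

Emit:
{"fn": "step_arm", "kwargs": {
  "increments": "-2 0 0 0 0 0; -1 0 0 0 0 0; 0 0 -4 0 0 0; 0 0 -3.5 0 0 0; 0 0 0 0 0 0"
}}

```text
time: 28.55
tool_pos: [0.4195, 0.2625, 0.259]
ee_rot: [-3.137, 0.14, -0.038]
wrist_force: [0.6, -0.7, -1.2]
width: 0.0242
```

```bash
python3 - <<'E'
from h import *
p,r=pose();print(p,r.as_euler("xyz"),get_obs()["wrist_force"])
grab("scene","s10")
def cross(p,t,up):
    for i in range(len(p)-1):
        if (p[i]<t<=p[i+1]) if up else (p[i]>=t>p[i+1]): return i+(t-p[i])/(p[i+1]-p[i])
    return np.nan
for u,v in ((378,240),(446,198)):
  for d in (-9,-6,-3,0,3,6,9):
    r=[]
    for n in ("scene0","s10"):
      a=cv2.imread(f"pics/{n}.png")[:,:,2].astype(float)
      p=a[v-6:v+16,u+d-1:u+d+2].mean(1)
      r.append((cross(p,46,False),cross(p,110,True)))
    print(u,d,np.round(np.subtract(r[1],r[0]),2))
E
```

```text
[0.41946064 0.26250383 0.25903677] [-3.1366102   0.13962434 -0.03826308] [ 0.64580353 -0.7309426  -1.2089025 ]
378 -9 [-0.65 -0.78]
378 -6 [-0.9  -1.02]
378 -3 [-1.01 -0.76]
378 0 [-1.34 -0.86]
378 3 [-1.27 -0.76]
378 6 [-1.17 -1.3 ]
378 9 [-1.33 -1.98]
446 -9 [  nan -5.92]
446 -6 [-3.54 -0.98]
446 -3 [-0.93 -0.12]
446 0 [-0.03  0.43]
446 3 [0.94 0.57]
446 6 [1.18 0.96]
446 9 [1.9  1.45]
```

```bash
python3 - <<'E'
from h import *
p,r=pose();e=r.as_euler("xyz")
q=(.3705,.137)
go((*q,p[2]),(np.pi,.15,-.039))
go((*q,.014),(np.pi,.15,-.039),(np.array([*q,p[2]]),R.from_euler("xyz",(np.pi,.15,-.039))))
go((*q,.02),(np.pi,.15,-.039),(np.array([*q,.021]),R.from_euler("xyz",(np.pi,.15,-.039))))
E
```

```text
shift cm [-4.27 12.69  0.58] rot [-0.003 -0.006  0.   ]
shift cm [ 3.62 -0.   23.96] rot [0. 0. 0.]
shift cm [ 0.01 -0.    0.1 ] rot [0. 0. 0.]
```

Emit:
{"fn": "step_arm", "kwargs": {
  "increments": "-1.45 4.23 0.2 0 0 0; -1.45 4.23 0.2 0 0 0; -1.4 4.23 0.2 0 0 0; 0 0 0 0 0 0"
}}

```text
time: 29.0
tool_pos: [0.3667, 0.1332, 0.2527]
ee_rot: [3.139, 0.152, -0.044]
wrist_force: [-0.2, 0.0, -2.0]
width: 0.024
```

Emit:
{"fn": "step_arm", "kwargs": {
  "increments": "0.7 0 4.6 0 0 0; 0.7 0 4.6 0 0 0; 0.7 0 4.6 0 0 0; 0.7 0 4.6 0 0 0; 0.55 0 3.6 0 0 0"
}}

```text
time: 29.5
tool_pos: [0.3666, 0.1368, 0.0274]
ee_rot: [3.141, 0.154, -0.039]
wrist_force: [1.3, -0.1, -1.1]
width: 0.0237
```

Emit:
{"fn": "step_arm", "kwargs": {
  "increments": "0 0 0 0 0 0; 0 0 0 0 0 0; 0 0 0 0 0 0"
}}

```text
time: 29.8
tool_pos: [0.3708, 0.1371, 0.0334]
ee_rot: [-3.14, 0.146, -0.039]
wrist_force: [0.4, -0.5, -1.5]
width: 0.0237
```

Emit:
{"fn": "step_arm", "kwargs": {
  "increments": "0.15 0 1.0 0 0 0; 0.12 0 0.8 0 0 0; 0 0 0 0 0 0; 0 0 0 0 0 0"
}}

```text
time: 30.2
tool_pos: [0.3688, 0.1365, 0.0131]
ee_rot: [-3.142, 0.15, -0.039]
wrist_force: [1.3, 0.3, -1.8]
width: 0.0239
```

Emit:
{"fn": "step_arm", "kwargs": {
  "increments": "0 0 0.2 0 0 0; 0 0 0 0 0 0; 0 0 0 0 0 0"
}}

```text
time: 30.5
tool_pos: [0.3687, 0.1365, 0.0113]
ee_rot: [-3.141, 0.15, -0.039]
wrist_force: [-0.8, 0.3, -1.7]
width: 0.024
```

Emit:
{"fn": "step_arm", "kwargs": {
  "increments": "0 0 0.15 0 0 0; 0 0 0 0 0 0; 0 0 0 0 0 0"
}}

```text
time: 30.8
tool_pos: [0.3689, 0.1366, 0.0108]
ee_rot: [-3.141, 0.149, -0.039]
wrist_force: [-1.0, -1.3, 6.0]
width: 0.0239
```

Emit:
{"fn": "step_arm", "kwargs": {
  "increments": "0 0 0.1 0 0 0; 0 0 0 0 0 0; 0 0 0 0 0 0"
}}

```text
time: 31.1
tool_pos: [0.369, 0.1366, 0.0108]
ee_rot: [-3.141, 0.149, -0.039]
wrist_force: [-1.9, -1.4, 10.1]
width: 0.0238
```

Emit:
{"fn": "step_arm", "kwargs": {
  "increments": "0 0 0 0 0 0; 0 0 0 0 0 0; 0 0 0 0 0 0; 0 0 0 0 0 0; 0 0 0 0 0 0",
  "claw": -1
}}

```text
time: 31.6
tool_pos: [0.3681, 0.1365, 0.0085]
ee_rot: [-3.142, 0.15, -0.039]
wrist_force: [-0.6, -0.2, -0.4]
width: 0.0603
```

Emit:
{"fn": "step_arm", "kwargs": {
  "increments": "0 0 -2 0 0 0; 0 0 -5 0 0 0; 0 0 -5 0 0 0; 0 0 -5 0 0.075 0; 0 0 -5 0 0.075 0"
}}

```text
time: 32.1
tool_pos: [0.3981, 0.1352, 0.2284]
ee_rot: [-3.142, -0.003, -0.04]
wrist_force: [0.8, 0.5, -0.3]
width: 0.0938
```

Emit:
{"fn": "step_arm", "kwargs": {
  "increments": "0 0 -5 0 0 0; 0 0 -5 0 0 0; 5 0 0 0 0 0; 5 0 0 0 0 0; 5 0 0 0 0 0"
}}

```text
time: 32.6
tool_pos: [0.549, 0.1295, 0.3276]
ee_rot: [-3.141, -0.002, -0.039]
wrist_force: [0.0, 1.0, 0.3]
width: 0.094
```

Emit:
{"fn": "step_arm", "kwargs": {
  "increments": "3 -1 0 0 0 0; 0 0 0 0 0 0; 0 0 0 0 0 0"
}}

```text
time: 32.9
tool_pos: [0.5778, 0.1383, 0.3251]
ee_rot: [3.141, 0.003, -0.039]
wrist_force: [-0.6, 0.4, -0.1]
width: 0.0938
```

```bash
python3 - <<'E'
from h import *
p,r=pose();print(p,r.as_euler("xyz"))
C,im=grab("wrist","w11")
print(proj(C,[(.6228,.053,.2035),(.6293,.252,.2035),(.6228,.053,.182),(.6293,.252,.182),(.626,.1525,.182)]).round(0))
E
```

```text
[0.57775791 0.13830743 0.32514131] [ 3.14111503  0.00316259 -0.03916365]
[[415. 173.]
 [174. 175.]
 [409. 171.]
 [183. 172.]
 [296. 172.]]
```

View pics/w11.png

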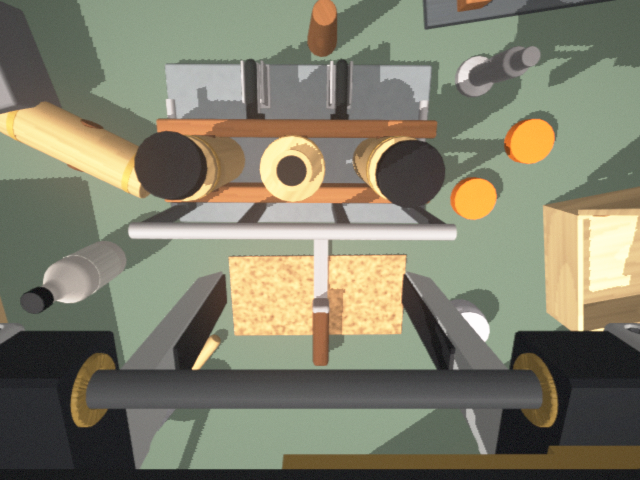

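Emit:
{"fn": "step_arm", "kwargs": {
  "increments": "2.4 4.15 0 0 0 0; 2.4 4.15 0 0 0 0; 0 0 4 0 0 0; 0 0 4 0 0 0; 0 0 0 0 0 0"
}}

```text
time: 33.45
tool_pos: [0.6172, 0.0532, 0.2389]
ee_rot: [3.141, 0.016, -0.04]
wrist_force: [0.1, -0.2, -1.4]
width: 0.0938
```

Emit:
{"fn": "step_arm", "kwargs": {
  "increments": "0 0 0 0 0 0; 0 0 0 0 0 0; 0 0 0 0 0 0"
}}

```text
time: 33.75
tool_pos: [0.6238, 0.0539, 0.2514]
ee_rot: [-3.141, -0.008, -0.039]
wrist_force: [0.5, -0.1, 0.6]
width: 0.0941
```

Emit:
{"fn": "step_arm", "kwargs": {
  "increments": "0 0 3 0 0 0; 0 0 3 0 0 0; 0 0 1 0 0 0; 0 0 0 0 0 0; 0 0 0 0 0 0"
}}

```text
time: 34.25
tool_pos: [0.6234, 0.0536, 0.1789]
ee_rot: [-3.141, -0.003, -0.039]
wrist_force: [0.5, 0.1, -0.9]
width: 0.0938
```

Emit:
{"fn": "step_arm", "kwargs": {
  "increments": "0 0 0 0 0 0; 0 0 0 0 0 0; 0 0 0 0 0 0; 0 0 0 0 0 0; 0 0 0 0 0 0",
  "claw": 1
}}

```text
time: 34.75
tool_pos: [0.6225, 0.0538, 0.1769]
ee_rot: [-3.141, -0.0, -0.039]
wrist_force: [1.0, 6.7, 2.6]
width: 0.0573
```

Emit:
{"fn": "step_arm", "kwargs": {
  "increments": "0 0 0 0 0 0; 0 0 0 0 0 0"
}}

```text
time: 34.95
tool_pos: [0.6225, 0.0546, 0.1769]
ee_rot: [-3.14, -0.001, -0.038]
wrist_force: [0.1, 4.0, 0.7]
width: 0.0548
```

Emit:
{"fn": "step_arm", "kwargs": {
  "increments": "0 0 -1.5 0 0 0; 0 0 -3.5 0 0 0; 0 0 -4 0 0 0; 0 0 -4 0 0 0; 0 0 0 0 0 0"
}}

```text
time: 35.45
tool_pos: [0.6242, 0.0524, 0.3158]
ee_rot: [3.14, -0.014, -0.041]
wrist_force: [0.4, 0.1, 1.4]
width: 0.055
```

Emit:
{"fn": "step_arm", "kwargs": {
  "increments": "-2.07 4.17 0 0 0 0; -2.07 4.17 0 0 0 0; -2.07 4.17 0 0 0 0; -2.07 4.17 0 0 0 0; -2.07 4.17 0 0 0 0"
}}

```text
time: 35.95
tool_pos: [0.509, -0.1528, 0.3062]
ee_rot: [3.14, 0.002, -0.04]
wrist_force: [0.2, -1.0, -0.2]
width: 0.0552
```

Emit:
{"fn": "step_arm", "kwargs": {
  "increments": "-2.07 4.17 0 0 0 0; -2.07 4.17 0 0 0 0; -2.07 4.17 0 0 0 0; 0 0 0 0 0 -0.105; 0 0 0 0 0 -0.105"
}}

```text
time: 36.45
tool_pos: [0.4419, -0.2755, 0.306]
ee_rot: [-3.141, 0.002, 0.17]
wrist_force: [0.8, -0.3, -0.1]
width: 0.0555
```

Emit:
{"fn": "step_arm", "kwargs": {
  "increments": "0 0 0 0 0 0; 0 0 0 0 0 0"
}}

```text
time: 36.65
tool_pos: [0.4434, -0.2736, 0.3063]
ee_rot: [-3.141, 0.001, 0.168]
wrist_force: [-0.1, 0.6, -0.6]
width: 0.0556
```

```bash
python3 - <<'E'
from h import *
p,r=pose();print(p,r.as_euler("xyz"),get_obs()["width"],get_obs()["joint_positions"].round(2))
C,im=grab("wrist","w12")
E
```

```text
[ 0.44336114 -0.27358501  0.30630794] [-3.14145346e+00  1.15277833e-03  1.68065248e-01] 0.05557439683305256 [-0.66  0.03  1.24 -0.    1.88  0.74]
```

View pics/w12.png

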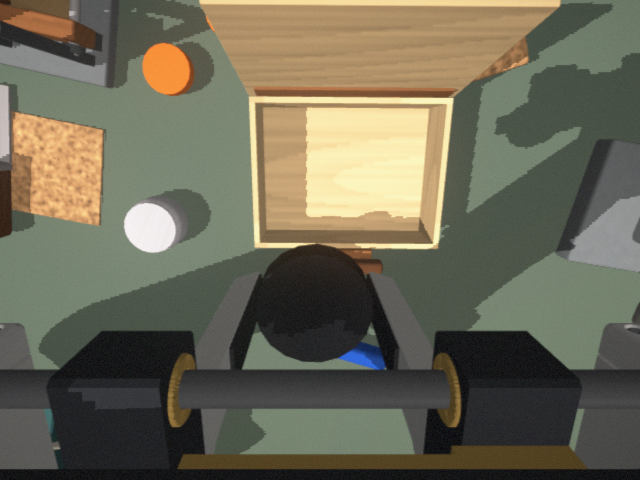

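```bash
python3 - <<'E'
from h import *
C=cam("wrist");P=cast(C,[(256,247),(438,247),(250,98),(454,97)],.07);print(P.round(4),P.mean(0))
print("lid edge, z .235",cast(C,[(200,3),(560,3)],.235).round(3))
c=P.mean(0)[:2];a=.168
for x,y in((-.03,.042),(-.03,-.042)): print((c+[x*np.cos(a)-y*np.sin(a),x*np.sin(a)+y*np.cos(a)]).round(4))
E
```

```text
[[ 0.3828 -0.2129  0.07  ]
 [ 0.4196 -0.4285  0.07  ]
 [ 0.5484 -0.1854  0.07  ]
 [ 0.5863 -0.4018  0.07  ]] [ 0.48429183 -0.30714912  0.07      ]
lid edge, z .235 [[ 0.586 -0.178  0.235]
 [ 0.623 -0.395  0.235]]
[ 0.4477 -0.2708]
[ 0.4617 -0.3536]
```

Emit:
{"fn": "step_arm", "kwargs": {
  "increments": "0.3 -0.2 4 0 0 0; 0 0 4 0 0 0; 0 0 4 0 0 0; 0 0 4 0 0 0; 0 0 4 0 0 0"
}}

```text
time: 37.2
tool_pos: [0.4464, -0.2704, 0.1051]
ee_rot: [3.141, 0.0, 0.17]
wrist_force: [-0.4, -0.1, -0.2]
width: 0.0553
```

Emit:
{"fn": "step_arm", "kwargs": {
  "increments": "0 0 3 0 0 0; 0 0 3 0 0 0; 0 0 1.5 0 0 0; 0 0 0 0 0 0; 0 0 0 0 0 0"
}}

```text
time: 37.7
tool_pos: [0.4468, -0.2708, 0.032]
ee_rot: [3.141, 0.0, 0.171]
wrist_force: [0.2, 0.4, -0.6]
width: 0.0551
```

Emit:
{"fn": "step_arm", "kwargs": {
  "increments": "0 0 0.8 0 0 0; 0 0 0 0 0 0; 0 0 0 0 0 0"
}}

```text
time: 38.0
tool_pos: [0.4468, -0.2711, 0.0242]
ee_rot: [3.141, -0.001, 0.171]
wrist_force: [0.1, -0.7, -0.5]
width: 0.0555
```

Emit:
{"fn": "step_arm", "kwargs": {
  "increments": "0 0 0.8 0 0 0; 0 0 0 0 0 0; 0 0 0 0 0 0"
}}

```text
time: 38.3
tool_pos: [0.4461, -0.2707, 0.0152]
ee_rot: [-3.141, 0.001, 0.171]
wrist_force: [-0.3, 0.0, -0.5]
width: 0.0553
```

Emit:
{"fn": "step_arm", "kwargs": {
  "increments": "0 0 0 0 0 0; 0 0 0 0 0 0; 0 0 0 0 0 0; 0 0 0 0 0 0",
  "claw": -0.5
}}

```text
time: 38.7
tool_pos: [0.4466, -0.271, 0.0159]
ee_rot: [3.141, -0.0, 0.171]
wrist_force: [-0.4, 0.3, -0.4]
width: 0.0705
```

Emit:
{"fn": "step_arm", "kwargs": {
  "increments": "0 0 -2 0 0 0; 0 0 -4 0 0 0; 0 0 -4 0 0 0; 0 0 -5 0 0 0; 0 0 -5 0 0 0"
}}

```text
time: 39.2
tool_pos: [0.446, -0.2705, 0.2172]
ee_rot: [-3.141, 0.0, 0.171]
wrist_force: [1.0, 0.1, -0.4]
width: 0.0707
```

Emit:
{"fn": "step_arm", "kwargs": {
  "increments": "0 0 -5 0 0 0; 0 0 -4 0 0 0; 0 0 0 0 0 0; 0 0 0 0 0 0",
  "claw": -1
}}

```text
time: 39.6
tool_pos: [0.4468, -0.2712, 0.3068]
ee_rot: [3.14, -0.002, 0.171]
wrist_force: [0.2, 0.1, -0.9]
width: 0.0934
```

```bash
python3 - <<'E'
from h import *
p,r=pose();print(p,r.as_euler("xyz"),get_obs()["width"])
C,im=grab("wrist","w13");h=cv2.cvtColor(im,cv2.COLOR_BGR2HSV)
for c,s in blobs((h[:,:,2]<70)&(h[:,:,1]<80),800): print(c,s,cast(C,c,.032).round(3))
E
```

```text
[ 0.44679531 -0.27118178  0.30682902] [ 3.13950805e+00 -1.99522871e-03  1.70824251e-01] 0.09343799122236872
[45.4 48.1] [   0   26   98   44 1408] [[0.568 0.06  0.032]]
[583.8 196. ] [ 556  144   57  110 1680] [[ 0.511 -0.607  0.032]]
[304.6 398.8] [    0   274   640   206 46636] [[ 0.153 -0.308  0.032]]
```

Emit:
{"fn": "step_arm", "kwargs": {
  "increments": "0 0 0 0 0 0.105; 0 0 0 0 0 0.105; 1.39 -4.43 0 0 0 0; 1.39 -4.43 0 0 0 0; 1.39 -4.43 0 0 0 0"
}}

```text
time: 40.15
tool_pos: [0.4927, -0.1383, 0.3025]
ee_rot: [-3.14, 0.005, -0.041]
wrist_force: [0.6, -0.9, -0.8]
width: 0.0939
```

Emit:
{"fn": "step_arm", "kwargs": {
  "increments": "1.39 -4.43 0 0 0 0; 1.39 -4.43 0 0 0 0; 1.39 -4.43 0 0 0 0; 1.39 -4.43 0 0 0 0; 1.39 -4.43 0 0 0 0"
}}

```text
time: 40.65
tool_pos: [0.5709, 0.0807, 0.3026]
ee_rot: [3.141, 0.005, -0.039]
wrist_force: [1.2, -0.8, 0.3]
width: 0.0937
```

Emit:
{"fn": "step_arm", "kwargs": {
  "increments": "1.39 -4.43 0 0 0 0; 1.39 -4.43 0 0 0 0; 1.39 -4.43 0 0 0 0; 1.39 -4.43 0 0 0 0; 0 0 0 0 0 0"
}}

```text
time: 41.15
tool_pos: [0.6336, 0.2591, 0.2982]
ee_rot: [3.14, 0.01, -0.032]
wrist_force: [-0.6, -0.7, -1.2]
width: 0.0942
```

Emit:
{"fn": "step_arm", "kwargs": {
  "increments": "0 0 0 0 0 0; 0 0 0 0 0 0; 0 0 0 0 0 0"
}}

```text
time: 41.45
tool_pos: [0.6337, 0.2522, 0.3061]
ee_rot: [3.141, -0.0, -0.041]
wrist_force: [-0.5, -0.5, -0.8]
width: 0.0938
```

```bash
python3 - <<'E'
from h import *
p,r=pose();print(p,r.as_euler("xyz"),get_obs()["width"])
C,im=grab("wrist","w14")
print(proj(C,[(.6293,.252,.182),(.6293,.252,.2035),(.635,.254,.2)]).round())
cv2.imwrite("pics/c14.png",cv2.resize(im[80:330,150:490],None,fx=2.3,fy=2.3,interpolation=cv2.INTER_CUBIC))
E
```

```text
[0.63370044 0.25221631 0.30611929] [ 3.14145384e+00 -2.66971080e-04 -4.10771659e-02] 0.09375277855082252
[[314. 235.]
 [314. 242.]
 [312. 234.]]
```

View pics/c14.png

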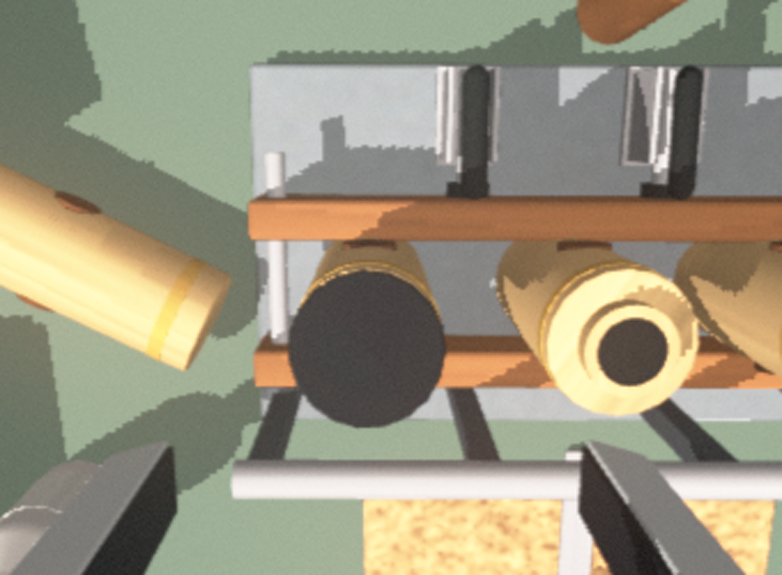

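Emit:
{"fn": "step_arm", "kwargs": {
  "increments": "0.2 -0.3 4 0 0 0; 0 0 4 0 0 0; 0 0 3.5 0 0 0; 0 0 1.1 0 0 0; 0 0 0 0 0 0"
}}

```text
time: 42.0
tool_pos: [0.635, 0.2555, 0.178]
ee_rot: [3.14, 0.004, -0.04]
wrist_force: [-0.2, 0.2, 0.4]
width: 0.094
```

Emit:
{"fn": "step_arm", "kwargs": {
  "increments": "0 0 0 0 0 0; 0 0 0 0 0 0; 0 0 0 0 0 0"
}}

```text
time: 42.3
tool_pos: [0.6372, 0.257, 0.1826]
ee_rot: [-3.14, -0.005, -0.039]
wrist_force: [0.8, -0.1, -0.2]
width: 0.0936
```

Emit:
{"fn": "step_arm", "kwargs": {
  "increments": "0 0 0 0 0 0; 0 0 0 0 0 0; 0 0 0 0 0 0; 0 0 0 0 0 0; 0 0 0 0 0 0",
  "claw": 1
}}

```text
time: 42.8
tool_pos: [0.636, 0.2567, 0.1795]
ee_rot: [-3.142, 0.0, -0.039]
wrist_force: [0.1, 0.6, 0.8]
width: 0.0577
```

Emit:
{"fn": "step_arm", "kwargs": {
  "increments": "0 0 0 0 0 0; 0 0 0 0 0 0"
}}

```text
time: 43.0
tool_pos: [0.636, 0.2566, 0.1796]
ee_rot: [3.142, 0.0, -0.039]
wrist_force: [0.1, 0.7, 0.2]
width: 0.0552
```

Emit:
{"fn": "step_arm", "kwargs": {
  "increments": "0 0 -1.5 0 0 0; 0 0 -3.5 0 0 0; 0 0 -4 0 0 0; 0 0 -4 0 0 0; 0 0 0 0 0 0"
}}

```text
time: 43.5
tool_pos: [0.6376, 0.2572, 0.3197]
ee_rot: [-3.136, -0.015, -0.039]
wrist_force: [-0.7, 0.7, 0.4]
width: 0.0556
```

Emit:
{"fn": "step_arm", "kwargs": {
  "increments": "-1.086 4.4 0 0 0 0; -1.086 4.4 0 0 0 0; -1.086 4.4 0 0 0 0; -1.086 4.4 0 0 0 0; -1.086 4.4 0 0 0 0"
}}

```text
time: 44.0
tool_pos: [0.5722, 0.0375, 0.3094]
ee_rot: [3.142, 0.0, -0.039]
wrist_force: [1.1, 0.3, -0.1]
width: 0.0555
```

Emit:
{"fn": "step_arm", "kwargs": {
  "increments": "-1.086 4.4 0 0 0 0; -1.086 4.4 0 0 0 0; -1.086 4.4 0 0 0 0; -1.086 4.4 0 0 0 0; -1.086 4.4 0 0 0 0"
}}

```text
time: 44.5
tool_pos: [0.5093, -0.1802, 0.3095]
ee_rot: [-3.141, 0.0, -0.039]
wrist_force: [0.2, 0.3, -0.9]
width: 0.055
```

Emit:
{"fn": "step_arm", "kwargs": {
  "increments": "-1.086 4.4 0 0 0 0; -1.086 4.4 0 0 0 0; -1.086 4.4 0 0 0 0; -1.086 4.4 0 0 0 0; 0 0 0 0 0 0"
}}

```text
time: 45.0
tool_pos: [0.4575, -0.3576, 0.3078]
ee_rot: [3.141, 0.003, -0.047]
wrist_force: [-0.4, -0.0, -1.1]
width: 0.0553
```

Emit:
{"fn": "step_arm", "kwargs": {
  "increments": "0 0 0 0 0 -0.105; 0 0 0 0 0 -0.105; 0 0 0 0 0 0; 0 0 0 0 0 0"
}}

```text
time: 45.4
tool_pos: [0.4602, -0.3523, 0.3096]
ee_rot: [-3.141, -0.0, 0.169]
wrist_force: [-0.8, 0.2, -0.5]
width: 0.055
```

Emit:
{"fn": "step_arm", "kwargs": {
  "increments": "0 0 4 0 0 0; 0 0 4 0 0 0; 0 0 4 0 0 0; 0 0 4 0 0 0; 0 0 4 0 0 0"
}}

```text
time: 45.9
tool_pos: [0.4601, -0.3522, 0.1083]
ee_rot: [3.141, -0.0, 0.17]
wrist_force: [0.1, -0.3, -1.0]
width: 0.0553
```

Emit:
{"fn": "step_arm", "kwargs": {
  "increments": "0 0 3 0 0 0; 0 0 3 0 0 0; 0 0 1.5 0 0 0; 0 0 0 0 0 0; 0 0 0 0 0 0"
}}

```text
time: 46.4
tool_pos: [0.4607, -0.3532, 0.0358]
ee_rot: [3.14, -0.001, 0.171]
wrist_force: [-0.0, -0.3, -0.4]
width: 0.0554
```

Emit:
{"fn": "step_arm", "kwargs": {
  "increments": "0 0 0.8 0 0 0; 0 0 0 0 0 0; 0 0 0 0 0 0"
}}

```text
time: 46.7
tool_pos: [0.4603, -0.3532, 0.0274]
ee_rot: [3.141, -0.001, 0.171]
wrist_force: [-0.1, 0.1, 0.4]
width: 0.0552
```

Emit:
{"fn": "step_arm", "kwargs": {
  "increments": "0 0 0.5 0 0 0; 0 0 0 0 0 0; 0 0 0 0 0 0"
}}

```text
time: 47.0
tool_pos: [0.4599, -0.3528, 0.0214]
ee_rot: [-3.141, 0.0, 0.171]
wrist_force: [-0.2, -0.1, -1.4]
width: 0.0552
```

Emit:
{"fn": "step_arm", "kwargs": {
  "increments": "0 0 0 0 0 0; 0 0 0 0 0 0; 0 0 0 0 0 0; 0 0 0 0 0 0",
  "claw": -0.5
}}

```text
time: 47.4
tool_pos: [0.4601, -0.353, 0.0218]
ee_rot: [3.141, -0.0, 0.171]
wrist_force: [0.5, -0.1, 0.1]
width: 0.0705
```

Emit:
{"fn": "step_arm", "kwargs": {
  "increments": "0 0 -2 0 0 0; 0 0 -4 0 0 0; 0 0 -4 0 0 0; 0 0 -5 0 0 0; 0 0 -5 0 0 0"
}}

```text
time: 47.9
tool_pos: [0.4596, -0.3525, 0.2232]
ee_rot: [-3.141, 0.0, 0.171]
wrist_force: [1.0, -0.7, 0.2]
width: 0.0705
```

Emit:
{"fn": "step_arm", "kwargs": {
  "increments": "0 0 -4 0 0 0; 0 0 -4 0 0 0; 0 0 0 0 0 0; 0 0 0 0 0 0"
}}

```text
time: 48.3
tool_pos: [0.4603, -0.3532, 0.303]
ee_rot: [3.139, -0.002, 0.171]
wrist_force: [-0.0, 0.1, -2.0]
width: 0.0705
```

```bash
python3 - <<'E'
from h import *
p,r=pose();print(p,r.as_euler("xyz"))
C,im=grab("wrist","w15");C2,im2=grab("top","t15")
h=cv2.cvtColor(im2,cv2.COLOR_BGR2HSV)
for n in ((.446,-.271,.032),(.46,-.352,.032)):
    print("w",proj(C,n).round(),"t",proj(C2,n).round(), [im2[int(v),int(u)] for u,v in proj(C2,n)],[im[int(v),int(u)] for u,v in proj(C,n)])
E
```

```text
[ 0.46033022 -0.3532168   0.30297955] [ 3.13920625e+00 -1.87841663e-03  1.70776992e-01]
w [[247. 202.]] t [[407. 271.]] [array([54, 56, 61], dtype=uint8)] [array([60, 70, 82], dtype=uint8)]
w [[313. 202.]] t [[433. 267.]] [array([91, 92, 67], dtype=uint8)] [array([56, 69, 83], dtype=uint8)]
```

```bash
python3 - <<'E'
from h import *
im=cv2.imread("pics/w15.png");g=im.max(2);C=cam("wrist")
m=((g<60)).astype(np.uint8)[80:260,180:440];n,l,s,c=cv2.connectedComponentsWithStats(m)
for i in range(1,n):
    if s[i][4]>200: print(s[i]+[180,80,0,0,0],(c[i]+[180,80]).round(),cast(C,c[i]+[180,80],.03).round(3))
print(g[130:260:10,200:400:12])
E
```

```text
[[200 202 202 204 253 253 253 253 253 253 253 253 253 252 209 100 100]
 [201 203 202 201 253 252 252 252 252 252 252 252 252 252 211 103 100]
 [184 195 195 194 251 251 252 253 253 253 253 253 253 253 210 101  97]
 [163 191 208 211 253 253 253 253 253 253 253 253 253 253 221 104 101]
 [139 215 210 212 253 253 253 253 253 253 253 253 253 253 234  99  98]
 [134 201 202 203  78 198 204 253 253 253 217 214 252 253 247 101 100]
 [135 209 209  80  85  88 203 217 184  89  93 214 214 210 251  97  95]
 [133 196 193  78  79  82 213 209  85  86  80  80 221 220 252  97 100]
 [134 203 203  76  76  77 194 250  81  77  73  73 197 197 252  96  97]
 [134 199 198 157  69 178 196 208 199  72  67 209 204 200 253  96  94]
 [132 190 193 190 192 188 191 191 194 198 200 198 195 190 252  95  92]
 [126 122 121 119 119 122 119 128 129 128 128 126 128 126 253  93  94]
 [250 200 202 204 206 206 205 205 204 201 201 217 216 216 252  94  91]]
```

Emit:
{"fn": "step_arm", "kwargs": {
  "increments": "4.2 -0.83 0 0 0 0; 4.2 -0.83 0 0 0 0; 4.2 -0.83 0 0 0 0; 4.2 -0.83 0 0 0 0; 4.2 -0.83 0 0 0 0",
  "claw": 1
}}

```text
time: 48.9
tool_pos: [0.6608, -0.2753, 0.2986]
ee_rot: [-3.139, 0.004, 0.171]
wrist_force: [-0.5, -0.9, -0.3]
width: 0.0339
```

Emit:
{"fn": "step_arm", "kwargs": {
  "increments": "0 0 0 0 0 0; 0 0 3 0 0 0; 0 0 3 0 0 0; 0 0 3 0 0 0; 0 0 0.8 0 0 0"
}}

```text
time: 49.4
tool_pos: [0.6567, -0.2756, 0.1966]
ee_rot: [-3.135, 0.01, 0.17]
wrist_force: [0.4, -0.5, -0.9]
width: 0.0007
```

Emit:
{"fn": "step_arm", "kwargs": {
  "increments": "0 0 0 0 0 0; 0 0 0 0 0 0; 0 0 0 0 0 0"
}}

```text
time: 49.7
tool_pos: [0.6605, -0.2769, 0.2065]
ee_rot: [3.139, -0.004, 0.171]
wrist_force: [0.2, -0.3, 1.5]
width: 0.0006
```

Emit:
{"fn": "step_arm", "kwargs": {
  "increments": "-2 0 -0.1 0 0 0; -2 0 -0.1 0 0 0; -2 0 -0.1 0 0 0; -2 0 -0.1 0 0 0; 0 0 0 0 0 0"
}}

```text
time: 50.2
tool_pos: [0.5806, -0.2909, 0.2112]
ee_rot: [3.138, -0.004, 0.169]
wrist_force: [-0.1, 0.0, 0.5]
width: 0.0004
```

Emit:
{"fn": "step_arm", "kwargs": {
  "increments": "-1.7 0 0.2 0 0 0; -1.7 0 0.2 0 0 0; -1.7 0 0.25 0 0 0; 0 0 0 0 0 0"
}}

```text
time: 50.6
tool_pos: [0.5306, -0.2991, 0.2022]
ee_rot: [3.14, -0.001, 0.17]
wrist_force: [0.2, 0.4, 0.2]
width: 0.0007
```

Emit:
{"fn": "step_arm", "kwargs": {
  "increments": "-1.9 0 0.95 0 0 0; -1.9 0 0.95 0 0 0; 0 0 0 0 0 0"
}}

```text
time: 50.9
tool_pos: [0.4927, -0.3051, 0.1817]
ee_rot: [-3.141, 0.001, 0.17]
wrist_force: [-0.3, -0.6, 0.6]
width: 0.0006
```

Emit:
{"fn": "step_arm", "kwargs": {
  "increments": "-1.5 0 1.45 0 0 0; -1.5 0 1.45 0 0 0; 0 0 0 0 0 0"
}}

```text
time: 51.2
tool_pos: [0.4633, -0.3098, 0.1519]
ee_rot: [-3.14, 0.002, 0.17]
wrist_force: [-0.3, -0.2, 1.4]
width: 0.0004
```

Emit:
{"fn": "step_arm", "kwargs": {
  "increments": "-1 0 1.85 0 0 0; -1 0 1.85 0 0 0; 0 0 0 0 0 0; 0 0 0 0 0 0"
}}

```text
time: 51.6
tool_pos: [0.4452, -0.3136, 0.1169]
ee_rot: [3.142, -0.001, 0.171]
wrist_force: [-0.4, -0.1, 0.6]
width: 0.0005
```

```bash
python3 - <<'E'
from h import *
C,im=grab("scene","s16");a=cv2.imread("pics/scene0.png")
d=cv2.absdiff(a,im).max(2)
c=np.array([.482,-.3075]);t=.168;Rm=np.array([[np.cos(t),-np.sin(t)],[np.sin(t),np.cos(t)]])
for th in (1.8,1.2,.6,.3,.15):
    pts=[]
    for y in (-.09,-.05,.05,.09):
        for rho in (.10,.15):
            x=.085-rho*np.cos(th)+.008*np.sin(th);z=.0705+rho*np.sin(th)+.008*np.cos(th);q=c+Rm@[x,y];pts.append((*q,z))
    uv=proj(C,pts).astype(int);print(th,[(u,v,im[v,u].tolist(),int(d[v,u])) for u,v in uv])
E
```

```text
1.8 [(np.int64(201), np.int64(351), [157, 222, 243], 125), (np.int64(200), np.int64(343), [155, 221, 244], 127), (np.int64(217), np.int64(337), [159, 224, 244], 123), (np.int64(217), np.int64(329), [164, 227, 245], 130), (np.int64(255), np.int64(304), [168, 231, 246], 131), (np.int64(256), np.int64(295), [164, 227, 245], 132), (np.int64(269), np.int64(292), [123, 143, 132], 53), (np.int64(271), np.int64(282), [124, 144, 134], 55)]
1.2 [(np.int64(182), np.int64(332), [111, 160, 199], 75), (np.int64(171), np.int64(314), [108, 156, 191], 55), (np.int64(198), np.int64(318), [105, 151, 186], 85), (np.int64(187), np.int64(301), [104, 149, 185], 54), (np.int64(235), np.int64(287), [154, 219, 243], 67), (np.int64(226), np.int64(270), [165, 229, 246], 101), (np.int64(250), np.int64(275), [121, 143, 132], 1), (np.int64(241), np.int64(258), [121, 145, 130], 53)]
0.6 [(np.int64(171), np.int64(324), [109, 160, 198], 12), (np.int64(155), np.int64(306), [157, 222, 244], 113), (np.int64(186), np.int64(312), [106, 151, 184], 9), (np.int64(171), np.int64(293), [163, 227, 245], 157), (np.int64(223), np
[... 352 characters left out ...]
, 7), (np.int64(169), np.int64(297), [164, 228, 245], 116), (np.int64(220), np.int64(284), [157, 223, 244], 74), (np.int64(205), np.int64(269), [162, 226, 245], 158), (np.int64(234), np.int64(273), [159, 224, 244], 86), (np.int64(219), np.int64(258), [165, 230, 246], 157)]
0.15 [(np.int64(169), np.int64(328), [109, 155, 192], 6), (np.int64(154), np.int64(312), [150, 216, 241], 24), (np.int64(184), np.int64(316), [109, 154, 188], 8), (np.int64(169), np.int64(300), [163, 226, 245], 10), (np.int64(220), np.int64(287), [169, 233, 246], 71), (np.int64(205), np.int64(272), [157, 222, 244], 2), (np.int64(233), np.int64(276), [161, 227, 245], 91), (np.int64(219), np.int64(262), [160, 226, 245], 11)]
```

Emit:
{"fn": "step_arm", "kwargs": {
  "increments": "-0.4 0 1.35 0 0 0; -0.35 0 1.2 0 0 0; -0.1 0 0.8 0 0 0; 0 0 0 0 0 0; 0 0 0 0 0 0"
}}

```text
time: 52.15
tool_pos: [0.4351, -0.3146, 0.0819]
ee_rot: [-3.14, 0.001, 0.171]
wrist_force: [0.6, 1.0, -0.5]
width: 0.0007
```

Emit:
{"fn": "step_arm", "kwargs": {
  "increments": "0 0 0.3 0 0 0; 0 0 0 0 0 0; 0 0 0 0 0 0"
}}

```text
time: 52.45
tool_pos: [0.4357, -0.315, 0.0798]
ee_rot: [-3.142, -0.0, 0.171]
wrist_force: [-0.7, 0.1, 1.0]
width: 0.0003
```

Emit:
{"fn": "step_arm", "kwargs": {
  "increments": "0 0 0.3 0 0 0; 0 0 0 0 0 0; 0 0 0 0 0 0"
}}

```text
time: 52.75
tool_pos: [0.4361, -0.3152, 0.0787]
ee_rot: [3.14, -0.001, 0.171]
wrist_force: [-1.2, 1.3, 7.2]
width: 0.0005
```

Emit:
{"fn": "step_arm", "kwargs": {
  "increments": "0 0 0.1 0 0 0; 0 0 0 0 0 0; 0 0 -4 0 0 0; 0 0 -4 0 0 0; 0 0 -2 0 0 0"
}}

```text
time: 53.25
tool_pos: [0.4369, -0.316, 0.1799]
ee_rot: [3.137, -0.004, 0.171]
wrist_force: [0.5, -0.1, -0.2]
width: 0.0006
```

Emit:
{"fn": "step_arm", "kwargs": {
  "increments": "-2.7 0 0 0 0 -0.143; -2.65 0 0 0 0 0; 0 0 0 0 0 -0.143; 0 0 0 0 0 -0.143; 0 0 0 0 0 -0.143",
  "claw": -0.3
}}

```text
time: 53.75
tool_pos: [0.3836, -0.3278, 0.1757]
ee_rot: [3.141, -0.0, 0.748]
wrist_force: [-0.4, 0.3, 0.0]
width: 0.0365
```

Emit:
{"fn": "step_arm", "kwargs": {
  "increments": "0 0 0 0 0 -0.143; 0 0 0 0 0 -0.143; 0 0 0 0 0 -0.143; 0 0 0 0 0 -0.143; 0 0 0 0 0 -0.143"
}}

```text
time: 54.25
tool_pos: [0.3839, -0.3277, 0.1756]
ee_rot: [3.142, -0.0, 1.464]
wrist_force: [-0.3, -0.1, -0.1]
width: 0.0609
```

Emit:
{"fn": "step_arm", "kwargs": {
  "increments": "0 0 0 0 0 -0.143; 0 0 0 0 0 -0.143; 0 0 0 0 0 0; 0 0 0 0 0 0"
}}

```text
time: 54.65
tool_pos: [0.3839, -0.3277, 0.1756]
ee_rot: [3.141, -0.0, 1.741]
wrist_force: [-1.3, -0.1, -0.9]
width: 0.0611
```

```bash
python3 - <<'E'
from h import *
p,r=pose();print(p,r.as_euler("xyz"))
go((.3835,-.3245,p[2]),(np.pi,0,1.739))
C,im=grab("top","t17");grab("wrist","w17")
h=cv2.cvtColor(im,cv2.COLOR_BGR2HSV)
for x in (.06,0,-.06):
  for y in (-.09,.09):
    q=np.array([.482,-.3075])+np.array([[.986,-.167],[.167,.986]])@[x,y];u,v=proj(C,(*q,.0785))[0].astype(int);print(x,y,u,v,im[v,u])
E
```

```text
[ 0.38389917 -0.32771364  0.17561313] [ 3.14148338e+00 -2.39415554e-05  1.74084116e+00]
shift cm [0.32 0.02 0.  ] rot [ 0.    -0.     0.002]
0.06 -0.09 447 232 [159 221 242]
0.06 0.09 387 241 [165 227 243]
0 -0.09 451 252 [109 111  75]
0 0.09 391 261 [164 225 243]
-0.06 -0.09 455 272 [110 113  76]
-0.06 0.09 394 281 [158 221 242]
```

Emit:
{"fn": "step_arm", "kwargs": {
  "increments": "0.3 0 3 0 0 0; 0 0 3 0 0 0; 0 0 2.2 0 0 0; 0 0 0.8 0 0 0; 0 0 0 0 0 0"
}}

```text
time: 55.25
tool_pos: [0.3828, -0.3241, 0.0845]
ee_rot: [-3.14, -0.002, 1.743]
wrist_force: [-0.5, 0.3, 0.5]
width: 0.061
```

Emit:
{"fn": "step_arm", "kwargs": {
  "increments": "0 0 0 0 0 0; 0 0 0 0 0 0"
}}

```text
time: 55.45
tool_pos: [0.3842, -0.3257, 0.0874]
ee_rot: [3.14, 0.003, 1.744]
wrist_force: [-0.7, -0.4, -0.0]
width: 0.061
```

Emit:
{"fn": "step_arm", "kwargs": {
  "increments": "0 0 0 0 0 0; 0 0 0 0 0 0; 0 0 0 0 0 0; 0 0 0 0 0 0; 0 0 0 0 0 0",
  "claw": 1
}}

```text
time: 55.95
tool_pos: [0.3834, -0.3248, 0.0857]
ee_rot: [3.142, 0.0, 1.744]
wrist_force: [0.8, -0.0, 0.7]
width: 0.0248
```

Emit:
{"fn": "step_arm", "kwargs": {
  "increments": "0 0 0 0 0 0; 0 0 0 0 0 0; 0 0 0 0 0 0"
}}

```text
time: 56.25
tool_pos: [0.3856, -0.3244, 0.0856]
ee_rot: [3.137, 0.0, 1.744]
wrist_force: [5.1, 0.9, -2.1]
width: 0.0139
```

Emit:
{"fn": "step_arm", "kwargs": {
  "increments": "0 0.2 0 0 0 0; 0 0 0 0 0 0.1; 0 0 0 0 0 0.142; 0 0 0 0 0 0.142; 0 0 0 0 0 0.142"
}}

```text
time: 56.75
tool_pos: [0.3847, -0.3242, 0.0856]
ee_rot: [-3.14, 0.0, 1.212]
wrist_force: [-1.6, 1.0, 0.7]
width: 0.0139
```

Emit:
{"fn": "step_arm", "kwargs": {
  "increments": "0 0 0 0 0 0.142; 0 0 0 0 0 0.142; 0 0 0 0 0 0.142; 0 0 0 0 0 0.142; 0 0 0 0 0 0.142"
}}

```text
time: 57.25
tool_pos: [0.3837, -0.3234, 0.0856]
ee_rot: [-3.137, 0.002, 0.502]
wrist_force: [-3.6, 4.1, 3.0]
width: 0.0138
```

Emit:
{"fn": "step_arm", "kwargs": {
  "increments": "0 0 0 0 0 0.142; 0 0 0 0 0 0.142; 0 0 0 0 0 0.03; 0 0 0 0 0 0; 0 0 0 0 0 0"
}}

```text
time: 57.75
tool_pos: [0.3835, -0.3229, 0.0856]
ee_rot: [-3.137, 0.004, 0.194]
wrist_force: [-3.4, 4.3, 4.7]
width: 0.0138
```

Emit:
{"fn": "step_arm", "kwargs": {
  "increments": "0 0 0 0 0 0; 0 0 0 0 0 0; 0 0 0 0 0 0; 0 0 0 0 0 0; 0 0 0 0 0 0",
  "claw": -0.3
}}

```text
time: 58.25
tool_pos: [0.3854, -0.3245, 0.0856]
ee_rot: [3.141, -0.0, 0.194]
wrist_force: [-0.2, 0.1, -0.0]
width: 0.05
```

Emit:
{"fn": "step_arm", "kwargs": {
  "increments": "0 0 -3 0 0 0; 0 0 -4 0 0 0; 0 0 -4 0 0 0; 0 0 -4 0 0 0; -5 0 0 0 0 0"
}}

```text
time: 58.75
tool_pos: [0.3409, -0.3359, 0.2423]
ee_rot: [3.131, -0.008, 0.2]
wrist_force: [-0.9, -1.5, -0.1]
width: 0.0606
```

Emit:
{"fn": "step_arm", "kwargs": {
  "increments": "-4 2 -3 0 0 0; -2 3 -3 0 0 0; 0 4 0 0 0 0; 0 4 0 0 0 0; 0 0 0 0 0 0"
}}

```text
time: 59.25
tool_pos: [0.3046, -0.4749, 0.2901]
ee_rot: [-3.138, 0.002, 0.191]
wrist_force: [0.3, -0.2, -1.0]
width: 0.061
```

```bash
python3 - <<'E'
from h import *
p,r=pose();print(p,r.as_euler("xyz"),get_obs()["joint_positions"].round(2))
C,t=grab("top","t18");C2,s=grab("scene","s18")
a=cv2.resize(t[170:340,200:480],(800,486));b=cv2.resize(s[180:400,130:480],None,fx=1,fy=1)
m=np.hstack([cv2.resize(t[170:330,215:475],(400,246)),cv2.resize(s[190:390,140:300],(400,500))[:246]]) 
top=cv2.resize(t[160:320,210:475],(800,300),interpolation=cv2.INTER_CUBIC)
bot=cv2.resize(s[180:380,120:480],(540,300),interpolation=cv2.INTER_CUBIC)
out=np.zeros((600,800,3),np.uint8);out[:300]=top;out[300:,:540]=bot
z=s[255:360,140:290];out[300:,540:]=cv2.resize(z,(260,300),interpolation=cv2.INTER_CUBIC)
cv2.imwrite("pics/final.png",out)
E
```

```text
[ 0.30460452 -0.4748872   0.29013105] [-3.13823109e+00  1.56677470e-03  1.90639961e-01] [-1.1   0.12  1.17 -0.    1.86  0.28]
```

View pics/final.png

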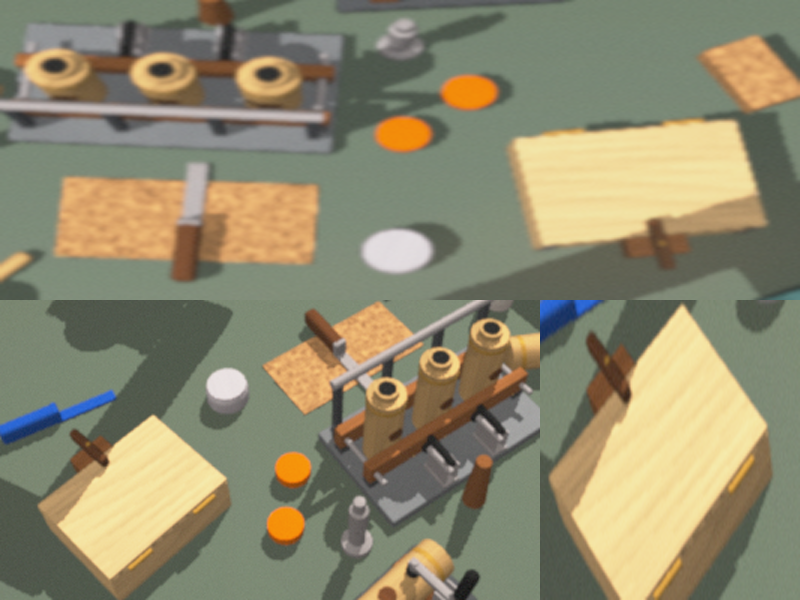

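```bash
python3 - <<'E'
from h import *
C=cam("top");a=cast(C,[(210+184/3.02,160+277/1.875)],.035)[0];b=cast(C,[(210+197/3.02,160+165/1.875)],.007)[0]
c=(a+b)[:2]/2;print(a,b,np.linalg.norm((a-b)[:2]),c,np.linalg.norm(c-[.422,.1346]))
m=cast(C,np.array([(62,180),(318,184),(313,263),(54,255)])/[3.02,1.875]+[210,160],.003);print(m.mean(0))
E
```

```text
[0.32726697 0.13307047 0.035     ] [0.51246981 0.1286865  0.007     ] 0.18525471694707332 [0.41986839 0.13087848] 0.004288757988835099
[0.42159262 0.13626593 0.003     ]
```

```bash
python3 -c "
from bench import *
print(get_obs()['time'],get_obs()['wrist_force']);print(close_job())"
```

```text
59.35 [ 1.11349472 -0.05082761  0.32117492]
the job is handed in; nothing more can be done
None
```

The job is done and handed in at 59 s. `close_job()` gives no verdict, so the results below come from my own checks.

**Prying:** Head 1 was already cleared, so there were two faces, 0 and 2. I levered both loose with the bar bearing on the rail. Face 0 came free on the first pry. Face 2 still looked half tilted after its first pry, so I pried it again. It then lay clearly loose, about 7 mm off centre.

**The rest:** I laid the bar back on its mat and put both faces in the case, then pushed the lid shut. The turnbutton was pinched and turned by about 1.55 rad.

**Last checks:**
- **Faces:** all three heads show open bores. Both discs were seen on the case floor before the lid closed.
- **Lid:** it looks shut, and the fingertip met it at 78.7 mm with about 7 N. A closed lid's top is at 78.5 mm.
- **Turnbutton:** it lies across the lid.
- **Bar:** its middle is about 4 mm from the mat's middle. Its length measured 185 mm against the true 195 mm, which I put down to pixel error. I judged it flat from the picture and from the contact force when I set it down.
- **Other things on the bench:** those visible in the last picture look undisturbed. I did not measure them.

**Disagreements:** the wrist camera placed things about 3 mm further left (+y) than the top camera, which the jaws absorbed. The wrist force read only about 5 N during prying, against the roughly 13 N I expected. I relied on the drop in force and the visible lift of the faces instead.

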